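# Set up the mosaic sorting tray with its slotted divider and sound blocks

## Robot

A 6-joint arm with a two-finger parallel gripper is mounted at the origin on the work surface. World frame = base frame: x ahead of the robot, y to its left, z up, the work surface at z = 0. Lengths are in m, angles in rad, forces in N, time in s.
With the tool pointing down it reaches from about 0.2 to 0.875 m from the base axis. Payload 3.4 kg.
Tool frame: the origin (TCP) lies midway between the tips of the shut fingers; the grasp point (between the pads) lies 19 mm behind it; z points along the fingers, y is the line along which they close (so a half turn about z gives the same grasp; the last joint's range is limited). The gripper opens to 94 mm and grips with 3 to 60 N. Pads are 16 mm wide; open, the fingers measure 119 mm over their backs; the gripper's body (75 mm by 177 mm) begins 78 mm behind the grasp point.
Start: joints at [-1.229, 0.276, 1.505, -0, 1.361, -0.121], TCP at [0.257, -0.515, 0.205] pointing down, gripper open.
Joint ranges: [-2.89, 2.89], [-0.75, 2.08], [0.22, 2.7], [-1.18, 4.32], [0.11, 2.71], [-2.7, 2.7]. Speed limits (rad/s): [2.57, 2.57, 3.14, 3.14, 3.14, 3.14].

## Interface

Orientations are given as a unit quaternion [x, y, z, w].
In Python, from plant import arm gives the robot as it stands.
- The arm moves only by the tool drive_tool, never from a script. Its argument "targets" is a list of rows, each an object with "linear": the shift along the tool's x, y, z in m, a list of three; "angular": the turn, a rotation vector about the tool's x, y, z in rad, a list of three; "jaw": the opening, from 0 (shut) to 1 (fully open). In form: [{"linear": [tx, ty, tz], "angular": [rx, ry, rz], "jaw": jaw}, ...]. A call has 1 to 5 rows; each row shifts and turns the commanded pose from where the row before left it, along the tool's axes as they then stand; what a row does not reach is not made up. A row lasts 1/12 s, in which the tool goes at most 41.7 mm and 7.16 degrees, less where a joint would pass 70% of its speed; a pose out of reach is approached as far as the arm can. A call is refused whole if a number of a shift passes 0.0417 or a number of a turn 0.125, either way. A call with a gripper value outside its range is refused whole. The fingers move at their own pace and stop on an object; the grip force is fixed at half the most. Time passes only in rows, so rows that do not move let the fingers close. It gives the time, the measured TCP pose, the force, the opening and the grip force at its end, in the units of the state.
- arm.observe(): the state, without advancing time (a new reading comes with each control period).
- arm.camera(name): name is "scene" or "side" or "wrist"; returns (picture, depth): 480x640x3 uint8, red, green, blue; 480x640 float32, m along the optical axis (not along the pixel's ray), 0 where there is no reading.
- arm.calibration(name): a dict with "fx", "fy", "cx", "cy" (pixels), "dist" ([k1, k2, p1, p2, k3] as OpenCV has them; the pictures are not rectified), "cam_to_world" (4x4, takes a point from camera to world coordinates). Camera axes: x right, y down, z forward; pixel columns grow to the right and rows downward; lengths in m; the calibration is good to about 2 mm. A picture is of the moment at which its call begins: read the wrist's pose just before it. calibration takes no time and is no camera call; for the wrist camera it gives the pose at the moment of the call.
- arm.finish_job(): hands the job in; it is judged then, once.
The state is a dict: "clock": time; "joints": joint angles; "dq": joint speeds; "joint_torque": joint torques, N m; "tool_pos": TCP position; "ee_rot": TCP orientation; "contact_force": force on the tool from outside, world axes, zero at the start; "torque": the same for the moment, N m; "gripper_width": opening from 0.0 (shut) to 1.0 (fully open); "grip_force": force on a finger pad.
Only numpy, scipy, OpenCV 4.12 (cv2) and the standard library are available. Lean on these libraries where they do the work, as an engineer would, in place of code of your own. Each camera call takes 0.05 s, during which the arm holds its last target. There are 200 camera calls.

## Task

Set up the sorting tray for the wood mosaic: first fit the loose cross divider, notches down, crosswise into the slots of the tray's lane walls so that it sits fully down on the floor. Then stand each of the three sound blocks (square, hexagonal, oblong) upright in the front compartment, between the divider and the sample slice of its own shape. Leave the two spoiled blocks, the bored one and the one with a corner cut away, where they lie.

Things in the scene. Friction and masses are not known exactly. Their poses are not given: they have to be found in the camera images.
- tray: Fixed plywood sorting tray, 200 (x) by 222 (y) mm, turned up to 0.3 rad; origin: centre of underside. Floor top at z 9, walls 9 thick, tops at z 37. From -x: open ledge with sample slices, front wall (x -54 to -45), three lanes 62 wide centred at y 71, 0, -71, rear wall (x 91 to 100). Both lane walls have a slot open at the top, 16 wide, centred at x 39, bottom at z 21, bevelled mouth.
- divider: Loose plywood board standing on edge, notches down: 12 thick (x), 196 long (y), 46 mm high; origin: centre of underside. Two 15 mm wide notches, 15 high from below, at y 35.5 and -35.5, bevelled mouths, straddle the tray's lane walls. Either way round fits. Fully home its y lies along the tray's y, origin at tray x 39, y 0, z 9 mm: front compartments are tray x -45 to 33. 75 g.
- square_block: Loose sound wooden block, 38 x 38 mm, 50 mm high, solid. Origin at the centre of the underside, z up along the 50 mm height. x and y are normal to its sides.
- hex_block: Loose sound wooden block, regular hexagon 40 mm across flats, 50 mm high, solid. Origin at the centre of the underside, z up along the 50 mm height. x is normal to a pair of flats.
- oblong_block: Loose sound wooden block, 26 mm (x) by 54 mm (y), 50 mm high, solid. Origin at the centre of the underside, z up along the 50 mm height. 
- bored_block: Spoiled look-alike of the square block: 38 x 38 x 50 mm, with a 22 mm hole bored through from top to bottom. It stays where it lies. Origin at the centre of the underside, z up along the 50 mm height. 
- notched_block: Spoiled look-alike of the oblong block: 26 (x) by 54 (y) by 50 mm high, with one corner (13 mm by 22 mm, at +x +y) cut away over the full height. It stays where it lies. Origin at the centre of the underside, z up along the 50 mm height. 
- square_slice: Fixed sample slice, 8 mm thick, outline and axes of the square block, on the tray's front ledge at tray x -77, y 71, 0 or -71 mm (which one varies), axes as the tray's. Origin: centre of underside, level with the compartment floors. The middle of its front compartment (78 long in x, 62 wide, walls 28 mm high, divider top 46 above the floor) lies 71 mm along +x from here.
- hex_slice: Fixed sample slice, 8 mm thick, outline and axes of the hex block, on the tray's front ledge at tray x -77, y 71, 0 or -71 mm (which one varies), axes as the tray's. Origin: centre of underside, level with the compartment floors. The middle of its front compartment (78 long in x, 62 wide, walls 28 mm high, divider top 46 above the floor) lies 71 mm along +x from here.
- oblong_slice: Fixed sample slice, 8 mm thick, outline and axes of the oblong block, on the tray's front ledge at tray x -77, y 71, 0 or -71 mm (which one varies), axes as the tray's. Origin: centre of underside, level with the compartment floors. The middle of its front compartment (78 long in x, 62 wide, walls 28 mm high, divider top 46 above the floor) lies 71 mm along +x from here.
Things that resemble listed ones, but are neither listed nor needed, are in the scene too. Of the things shaped like the divider, the plywood one is meant.

How it is judged:
On the way:
1. the divider sits fully down in both slots while the three sound blocks are still outside the tray (x of divider in the frame of tray between 0.033 and 0.045 m and y of divider in the frame of tray between -0.008 and 0.008 m and z of divider in the frame of tray between 0.006 and 0.012 m and angle between the y axis of divider and the y axis of tray, either way round below 0.08 rad and angle between divider's own z axis and vertical below 0.08 rad and horizontal distance between each of square_block, hex_block, oblong_block and tray above 0.13 m), for 0.2 s.
At the end, for the whole second after the job is handed in: Divider in both slots (6 mm along tray x, 8 mm along y, within 3 mm of the floor, straight and upright to 0.08 rad); each sound block upright (0.1 rad) on the floor (4 mm) of the front compartment behind its own slice, middle within 36 x 29 mm of the compartment's; all at rest (x of divider in the frame of tray between 0.033 and 0.045 m and y of divider in the frame of tray between -0.008 and 0.008 m and z of divider in the frame of tray between 0.006 and 0.012 m and angle between the y axis of divider and the y axis of tray, either way round below 0.08 rad and angle between divider's own z axis and vertical below 0.08 rad and x of square_block in the frame of square_slice between 0.035 and 0.107 m and y of square_block in the frame of square_slice between -0.029 and 0.029 m and z of square_block in the frame of square_slice between -0.004 and 0.004 m and angle between each of square_block, hex_block, oblong_block's own z axis and vertical below 0.1 rad and x of hex_block in the frame of hex_slice between 0.035 and 0.107 m and y of hex_block in the frame of hex_slice between -0.029 and 0.029 m and z of hex_block in the frame of hex_slice between -0.004 and 0.004 m and x of oblong_block in the frame of oblong_slice between 0.035 and 0.107 m and y of oblong_block in the frame of oblong_slice between -0.029 and 0.029 m and z of oblong_block in the frame of oblong_slice between -0.004 and 0.004 m and linear speed of each of divider, square_block, hex_block, oblong_block below 0.02 m/s and angular speed of each of divider, square_block, hex_block, oblong_block below 0.2 rad/s); the robot touches nothing.
It fails at once if the bored block is moved more than 25 mm (distance of bored_block from where it was at the start of the episode above 0.025 m).
It fails at once if the notched block is moved more than 25 mm (distance of notched_block from where it was at the start of the episode above 0.025 m).
It also fails if it takes over 128 s, if anything falls off the work surface, if the arm or the gripper's body presses on something with over 40 N, if the wrist force passes 120 N, or if a joint passes its speed limit or range.

## Working session

There is one attempt and no reset: what is moved stays moved. The work goes in short steps, Python scripts to look and compute and a tool call to move; the robot and the scene stay as the last step left them, time stands still between calls to the robot, and variables do not carry over. Pictures are saved under pics/ and viewed, at most 14 in all, crops included, and the job is handed in when it is done.

Besides the shell and the picture viewer there is one more tool, called after "Request:" by a JSON object that holds its "fn" and its "kwargs", one argument or row to a line. drive_tool: Moves the arm, as the interface text tells. Its arguments: {"type":"object","properties":{"targets":{"type":"array","items":{"type":"object","properties":{"linear":{"type":"array","items":{"type":"number"}},"angular":{"type":"array","items":{"type":"number"}},"jaw":{"type":"number"}}}}},"required":["targets"]}

```bash
ls; mkdir -p pics; cat > h.py <<'E'
import numpy as np, cv2
from plant import arm
from scipy.spatial.transform import Rotation as R
def shot(n):
    c=arm.calibration(n); p,d=arm.camera(n)
    h,w=d.shape; u,v=np.meshgrid(np.arange(w),np.arange(h))
    K=np.array([[c['fx'],0,c['cx']],[0,c['fy'],c['cy']],[0,0,1.]])
    q=cv2.undistortPoints(np.stack([u,v],-1).reshape(-1,1,2).astype(np.float32),K,np.array(c['dist'])).reshape(h,w,2)
    T=np.array(c['cam_to_world'])
    P=np.concatenate([q*d[...,None],d[...,None]],-1)@T[:3,:3].T+T[:3,3]
    P[d==0]=np.nan
    return p,d,P
E
python3 - <<'E'
from h import *
for n in ['scene','side']:
    p,d,P=shot(n); cv2.imwrite(f'pics/{n}0.png',p[...,::-1]); np.savez(f'{n}0.npz',p=p,P=P)
    print(n,np.array(arm.calibration(n)['cam_to_world']).round(2).tolist())
print(arm.observe())
E
```

```text
pics
scene [[0.02, 0.82, -0.57, 1.14], [1.0, -0.02, 0.0, -0.08], [-0.01, -0.57, -0.82, 1.01], [0.0, 0.0, 0.0, 1.0]]
side [[-1.0, -0.01, 0.01, 0.46], [-0.01, 0.77, -0.64, 0.53], [-0.0, -0.64, -0.77, 0.76], [0.0, 0.0, 0.0, 1.0]]
{'clock': 0.1, 'joints': array([-1.22899814e+00,  2.76499558e-01,  1.50593700e+00,  1.48506393e-05,
        1.36070438e+00, -1.20986818e-01]), 'dq': array([-0.00122448, -0.00118847, -0.00346557,  0.00059906,  0.00057509,
       -0.0011702 ]), 'joint_torque': array([ 1.76309044e-03, -4.05456018e+01, -2.37778902e+01,  7.03672366e-02,
        2.98907713e-02, -5.02875855e-05]), 'tool_pos': array([ 0.25654959, -0.51405959,  0.20473731]), 'ee_rot': array([ 9.73348057e-01,  2.29331553e-01, -7.80793582e-05, -7.70227318e-04]), 'contact_force': array([0.85842094, 0.44301368, 0.01548562]), 'torque': array([0.02242398, 0.03190474, 0.02355843]), 'grip_force': 0.0, 'gripper_width': 0.9947851863103704}
```

View pics/scene0.png

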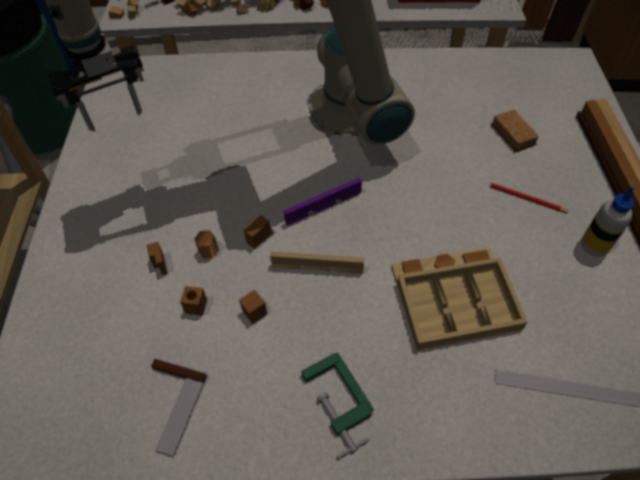

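View pics/side0.png

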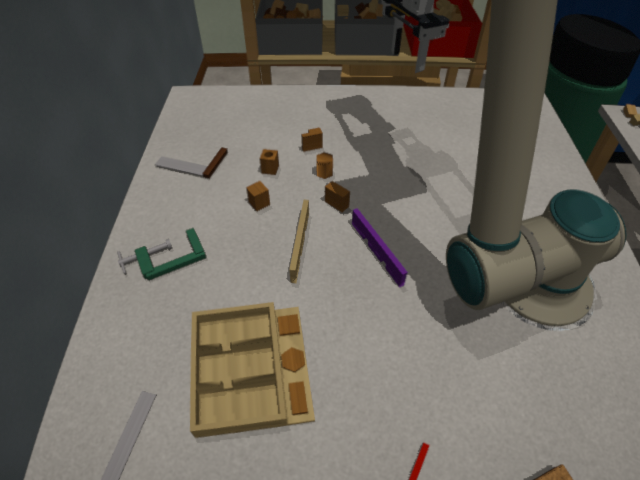

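The pictures show the following:
- **Scene camera:** the plywood divider is at (317,263) and the purple decoy at (323,200). The blocks are notched (157,257), hex (206,243), oblong (258,231), bored (193,300) and square (253,306). The tray is at (460,295), with slices from left (-y) square, hex, oblong.
- **Side camera:** it confirms the slice order square, hex, oblong at (289,325), (292,360), (298,398).

```bash
cat > m.py <<'E'
from h import *
S={n:np.load(n+'0.npz') for n in ['scene','side']}
seeds={'scene':dict(div=(317,263),purp=(323,200),notch=(157,257),hex=(206,243),obl=(258,231),bored=(193,300),sq=(253,306),tray=(460,295)),}
pts=[]
for n in S:
    P=S[n]['P'].reshape(-1,3); c=S[n]['p'].reshape(-1,3)
    k=(P[:,2]>.006)&(P[:,2]<.12)&(P[:,0]>.2)&(P[:,0]<.9)&(np.abs(P[:,1])<.6); pts.append(P[k])
    f=np.nan_to_num(P[(np.abs(P[:,2])<.01)&(P[:,0]>.3)&(P[:,0]<.8)&(np.abs(P[:,1])<.5)]); print(n,'table z',np.median(f[:,2]).round(4))
for n,(u) in seeds['scene'].items():
    c=S['scene']['P'][u[1],u[0]]
    print('==',n,c.round(3))
    r=.16 if n=='tray' else .13 if n in('div','purp') else .045
    for cam,P in zip(S,pts):
        Q=P[np.hypot(*(P[:,:2]-c[:2]).T)<r]
        zt=np.percentile(Q[:,2],97); T=Q[np.abs(Q[:,2]-zt)<.007] if n!='tray' else Q[(Q[:,2]>.03)&(Q[:,2]<.045)]
        (x,y),(w,h),a=cv2.minAreaRect((T[:,:2]*1000).astype(np.float32))
        print(cam,'zt %.3f n%d rect c(%.1f %.1f) size %.1f %.1f ang %.1f'%(zt,len(T),x,y,w,h,a), 'mean',(T.mean(0)*1000).round(1))
# top-down height-coded picture of all points
for s,(x0,y0,W,H),o in ((1500,(.35,-.48,.25,.5),'a'),):
    im=np.zeros((int(W*s),int(H*s),3),np.uint8)
    for i,P in enumerate(pts):
        for x,y,z in P:
            a,b=int((x-x0)*s),int((y-y0)*s)
            if 0<=a<im.shape[0] and 0<=b<im.shape[1]: im[a,b,0 if i else 2]=min(255,80+z*3000)
    cv2.imwrite('pics/top.png',im)
E
python3 m.py
python3 - <<'E'
import cv2,numpy as np
a=cv2.imread('pics/scene0.png')[205:335,130:380]; b=cv2.imread('pics/side0.png')[110:290,230:420]
a=cv2.resize(a,None,fx=3,fy=3,interpolation=2);b=cv2.resize(b,(0,0),fx=390/180,fy=390/180)
g=lambda i:(255*(i/255.)**.6).astype(np.uint8)
cv2.imwrite('pics/c.png',cv2.resize(g(np.hstack([a,b])),(800,int(800*390/(a.shape[1]+b.shape[1])))))
E
```

```text
scene table z -0.0019
side table z 0.0008
== div [ 0.518 -0.09   0.026]
scene zt 0.046 n560 rect c(514.1 -92.1) size 195.3 17.2 ang 84.1 mean [514.5 -90.7  43. ]
side zt 0.049 n438 rect c(510.8 -91.0) size 197.8 12.7 ang 83.6 mean [511.5 -82.8  46.6]
== purp [ 0.353 -0.075  0.031]
scene zt 0.046 n460 rect c(350.1 -73.9) size 18.5 195.4 ang 27.2 mean [350.7 -75.4  42.9]
side zt 0.048 n520 rect c(346.1 -73.7) size 15.1 198.3 ang 27.6 mean [343.5 -66.9  46.2]
== notch [ 0.509 -0.423  0.049]
scene zt 0.050 n218 rect c(497.4 -431.8) size 56.7 26.9 ang 19.7 mean [ 493.3 -431.3   47. ]
side zt 0.052 n137 rect c(494.5 -432.2) size 54.4 33.0 ang 18.6 mean [ 490.9 -428.8   49.5]
== hex [ 0.474 -0.324  0.045]
scene zt 0.050 n270 rect c(462.0 -328.1) size 41.9 46.0 ang 63.0 mean [ 463.  -327.9   47. ]
side zt 0.053 n177 rect c(459.8 -328.4) size 47.3 39.2 ang 89.6 mean [ 458.7 -327.2   50.9]
== obl [ 0.447 -0.215  0.048]
scene zt 0.050 n275 rect c(433.0 -219.9) size 29.8 56.0 ang 49.4 mean [ 434.  -220.4   47.1]
side zt 0.053 n229 rect c(429.8 -219.1) size 30.2 55.0 ang 52.8 mean [ 429.7 -217.3   50.5]
== bored [ 0.61  -0.337  0.044]
scene zt 0.050 n286 rect c(599.5 -341.8) size 40.1 40.7 ang 82.5 mean [ 599.7 -341.3   47.4]
side zt 0.052 n152 rect c(597.5 -340.6) size 42.0 39.2 ang 81.2 mean [ 597.6 -339.7   49.3]
== sq [ 0.627 -0.217  0.046]
scene zt 0.051 n334 rect c(615.0 -221.0) size 39.4 37.9 ang 37.4 mean [ 616.  -220.9   48. ]
side zt 0.053 n227 rect c(613.8 -219.7) size 39.2 41.5 ang 37.8 mean [ 613.  -217.9   50.8]
== tray [0.593 0.202 0.008]
scene zt 0.037 n2291 rect c(613.7 197.1) size 157.8 224.8 ang 9.6 mean [617.5 196.7  34.8]
side zt 0.039 n3331 rect c(612.5 196.4) size 155.3 225.1 ang 9.5 mean [612.2 206.5  36.8]
```

View pics/c.png

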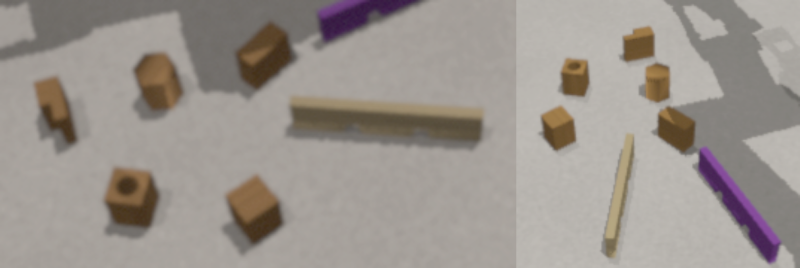

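View pics/top.png

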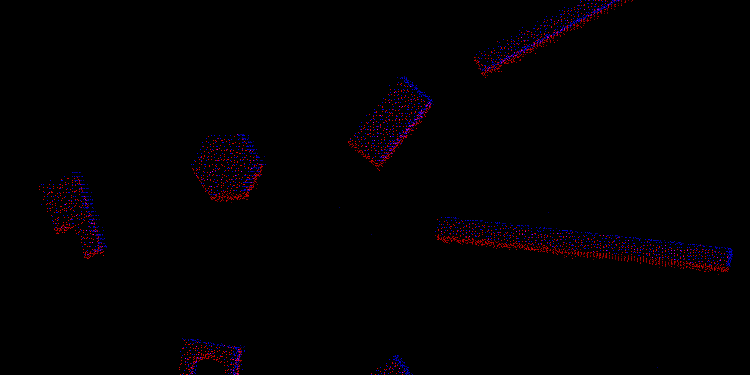

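The crops and the top view show all five blocks upright. The divider's notches face down and its long axis is at about 84°. The tray's yaw is about 9.6°. Next is a move planner, then a look with the wrist camera.

```bash
cat >> h.py <<'E'
def plan(x,y,z,psi_deg,step=.04,start=None):
    """rows from the present pose to TCP x,y,z (m), tool x at yaw psi; pointing down"""
    s=arm.observe(); p=np.array(s['tool_pos']); r=R.from_quat(s['ee_rot'])
    if start: p=np.array(start[:3]); r=None
    mk=lambda a:R.from_matrix(np.array([[np.cos(a),np.sin(a),0],[np.sin(a),-np.cos(a),0],[0,0,-1]]))
    if r is None: r=mk(np.radians(start[3]))
    t=np.array([x,y,z]); g=mk(np.radians(psi_deg)); w=(r.inv()*g).as_rotvec()
    n=max(1,int(np.ceil(max(np.linalg.norm(t-p)/step,np.linalg.norm(w)/.12))))
    dr=R.from_rotvec(w/n); out=[]
    for i in range(n):
        l=r.inv().apply((t-p)/(n-i)); l=l.round(4); p=p+r.apply(l)
        a=(w/n).round(3); r=r*R.from_rotvec(a); out.append((l.tolist(),a.tolist()))
    for o in out: print(o)
    return out
def rep():
    s=arm.observe(); m=R.from_quat(s['ee_rot']).as_matrix()
    print('t %.1f'%s['clock'],'tcp',np.array(s['tool_pos']).round(4),'psi %.2f'%np.degrees(np.arctan2(m[1,0],m[0,0])),'tz',m[:,2].round(4),'F',np.array(s['contact_force']).round(1),'w %.3f g %.1f'%(s['gripper_width'],s['grip_force']))
E
python3 - <<'E'
from h import *
rep(); s=arm.observe()
T=np.eye(4);T[:3,:3]=R.from_quat(s['ee_rot']).as_matrix();T[:3,3]=s['tool_pos']
print((np.linalg.inv(T)@np.array(arm.calibration('wrist')['cam_to_world'])).round(3)); c=arm.calibration('wrist'); print(c['fx'],c['cx'],c['cy'])
plan(.50,-.09,.28,84)
E
```

```text
t 0.1 tcp [ 0.2565 -0.5141  0.2047] psi 26.52 tz [-5.0e-04  1.5e-03 -1.0e+00] F [0.9 0.4 0. ] w 0.995 g 0.0
[[-0.001 -0.96  -0.282  0.082]
 [ 1.    -0.002  0.001  0.   ]
 [-0.001 -0.282  0.96  -0.179]
 [ 0.     0.     0.     1.   ]]
424.9187974594068 312.0571505943774 237.0910371611028
([0.0313, -0.0208, -0.0058], [-0.0, -0.0, -0.077])
([0.0328, -0.0184, -0.0057], [-0.0, -0.0, -0.077])
([0.0342, -0.0158, -0.0058], [-0.0, -0.0, -0.077])
([0.0353, -0.0131, -0.0057], [-0.0, -0.0, -0.077])
([0.0362, -0.0104, -0.0058], [-0.0, -0.0, -0.077])
([0.0368, -0.0075, -0.0057], [-0.0, -0.0, -0.077])
([0.0373, -0.0047, -0.0058], [-0.0, -0.0, -0.077])
([0.0376, -0.0018, -0.0057], [-0.0, -0.0, -0.077])
([0.0376, 0.0011, -0.0058], [-0.0, -0.0, -0.077])
([0.0374, 0.004, -0.0057], [-0.0, -0.0, -0.077])
([0.037, 0.0068, -0.0058], [-0.0, -0.0, -0.077])
([0.0363, 0.0097, -0.0057], [-0.0, -0.0, -0.077])
([0.0356, 0.0124, -0.0058], [-0.0, -0.0, -0.077])
```

Request:
{"fn": "drive_tool", "kwargs": {
  "targets": [
    {"linear":[0.031,-0.021,-0.006],"angular":[0,0,-0.077],"jaw":0.6},
    {"linear":[0.033,-0.018,-0.006],"angular":[0,0,-0.077],"jaw":0.6},
    {"linear":[0.034,-0.016,-0.006],"angular":[0,0,-0.077],"jaw":0.6},
    {"linear":[0.035,-0.013,-0.006],"angular":[0,0,-0.077],"jaw":0.6},
    {"linear":[0.036,-0.01,-0.006],"angular":[0,0,-0.077],"jaw":0.6}
  ]
}}

```text
clock: 0.52
tool_pos: [0.3503, -0.3504, 0.2353]
ee_rot: [0.911, 0.413, -0.0, -0.0]
contact_force: [0.2, -0.5, -0.0]
gripper_width: 0.679
grip_force: 0.0
```

Request:
{"fn": "drive_tool", "kwargs": {
  "targets": [
    {"linear":[0.037,-0.008,-0.006],"angular":[0,0,-0.077],"jaw":0.6},
    {"linear":[0.037,-0.005,-0.006],"angular":[0,0,-0.077],"jaw":0.6},
    {"linear":[0.038,-0.002,-0.006],"angular":[0,0,-0.077],"jaw":0.6},
    {"linear":[0,0,0],"angular":[0,0,0],"jaw":0.6},
    {"linear":[0,0,0],"angular":[0,0,0],"jaw":0.6}
  ]
}}

```text
clock: 0.93
tool_pos: [0.4062, -0.252, 0.2537]
ee_rot: [0.857, 0.515, -0.0, 0.0]
contact_force: [0.6, -0.9, 0.0]
gripper_width: 0.599
grip_force: 0.0
```

```bash
cat > w.py <<'E'
from h import *
import sys
rep(); p,d,P=shot('wrist'); n=sys.argv[1]
cv2.imwrite(f'pics/{n}.png',p[...,::-1]); np.savez(n+'.npz',p=p,P=P)
E
python3 w.py w1; python3 -c "
from h import *
plan(.50,-.09,.28,84)"
```

```text
t 0.9 tcp [ 0.4062 -0.252   0.2537] psi 62.02 tz [ 1.e-04 -7.e-04 -1.e+00] F [ 0.6 -0.9  0. ] w 0.599 g 0.0
([0.0377, 0.0013, -0.0054], [-0.0, 0.0, -0.077])
([0.0375, 0.0042, -0.0054], [-0.0, 0.0, -0.077])
([0.037, 0.007, -0.0054], [-0.0, 0.0, -0.077])
([0.0364, 0.0099, -0.0053], [-0.0, 0.0, -0.077])
([0.0355, 0.0126, -0.0054], [-0.0, 0.0, -0.077])
```

View pics/w1.png

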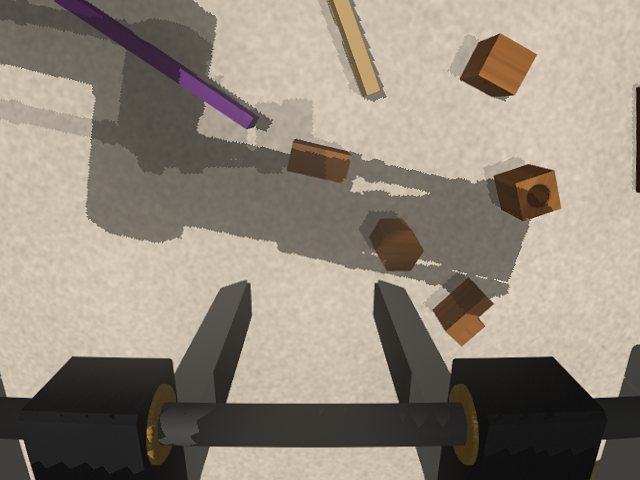

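The wrist view shows all five blocks: square (500,65), bored (530,192), oblong (320,160), hex (397,243) and notched (462,312). The end of the divider is at (372,95). I'll move on over the divider and measure the top faces.

Request:
{"fn": "drive_tool", "kwargs": {
  "targets": [
    {"linear":[0.038,0.001,-0.005],"angular":[0,0,-0.077],"jaw":0.6},
    {"linear":[0.038,0.004,-0.005],"angular":[0,0,-0.077],"jaw":0.6},
    {"linear":[0.037,0.007,-0.005],"angular":[0,0,-0.077],"jaw":0.6},
    {"linear":[0.036,0.01,-0.005],"angular":[0,0,-0.077],"jaw":0.6},
    {"linear":[0.036,0.013,-0.005],"angular":[0,0,-0.077],"jaw":0.6}
  ]
}}

```text
clock: 1.4
tool_pos: [0.5008, -0.0902, 0.2781]
ee_rot: [0.744, 0.668, -0.001, -0.0]
contact_force: [0.6, -1.1, -1.0]
gripper_width: 0.598
grip_force: 0.0
```

Request:
{"fn": "drive_tool", "kwargs": {
  "targets": [
    {"linear":[0,0,0],"angular":[0,0,0],"jaw":0.6},
    {"linear":[0,0,0],"angular":[0,0,0],"jaw":0.6}
  ]
}}

```text
clock: 1.57
tool_pos: [0.501, -0.0899, 0.2778]
ee_rot: [0.744, 0.668, -0.001, -0.0]
contact_force: [0.3, -1.1, 0.7]
gripper_width: 0.601
grip_force: 0.0
```

```bash
cat > tops.py <<'E'
from h import *
import sys
def tops(P,zlo,zhi,amin=40):
    z=np.nan_to_num(P[...,2],nan=-1); m=((z>zlo)&(z<zhi)).astype(np.uint8)
    m=cv2.morphologyEx(m,cv2.MORPH_OPEN,np.ones((3,3),np.uint8))
    n,l,st,_=cv2.connectedComponentsWithStats(m)
    for i in range(1,n):
        if st[i,4]<amin: continue
        Q=P[l==i]; q=(Q[:,:2]*1000).astype(np.float32)
        if Q[:,0].min()<.2 or Q[:,0].max()>.9: continue
        (x,y),(w,h),a=cv2.minAreaRect(q)
        H=cv2.convexHull(q); M=cv2.moments(H)
        print('n%d z%.1f rect(%.1f %.1f) %.1fx%.1f ang %.1f hullc(%.1f %.1f) area %.0f'%(len(Q),Q[:,2].mean()*1e3,x,y,w,h,a,M['m10']/M['m00'],M['m01']/M['m00'],M['m00']))
        yield Q
if __name__=='__main__':
    P=np.load(sys.argv[1]+'.npz')['P']
    t=P[(np.abs(P[...,2])<.01)]; print('table',np.median(t[:,2]).round(4))
    list(tops(P,float(sys.argv[2]),float(sys.argv[3])))
E
python3 w.py w2; echo w1; python3 tops.py w1 .044 .056; echo w2 ;python3 tops.py w2 .041 .056
```

```text
t 1.6 tcp [ 0.501  -0.0899  0.2778] psi 83.89 tz [-1.2e-03 -8.0e-04 -1.0e+00] F [ 0.3 -1.1  0.7] w 0.601 g 0.0
w1
table -0.0004
n2728 z45.4 rect(347.4 -76.3) 13.0x192.3 ang 27.7 hullc(348.4 -78.5) area 2367
n1325 z45.5 rect(504.8 -148.6) 82.0x12.6 ang 83.6 hullc(504.6 -149.7) area 991
n2109 z49.4 rect(613.1 -221.1) 38.9x39.1 ang 37.1 hullc(613.1 -221.2) area 1491
n1763 z49.5 rect(430.2 -221.1) 26.3x54.0 ang 49.0 hullc(430.1 -221.0) area 1394
n1363 z49.2 rect(596.9 -342.9) 38.9x38.6 ang 81.7 hullc(597.0 -342.8) area 1478
n1499 z49.6 rect(458.6 -329.8) 39.6x45.2 ang 64.7 hullc(458.7 -329.9) area 1380
n1096 z49.4 rect(493.7 -433.4) 53.4x27.9 ang 19.6 hullc(491.1 -433.2) area 1301
w2
table -0.0004
n2353 z45.6 rect(511.4 -92.8) 195.6x11.9 ang 84.0 hullc(511.2 -94.0) area 2223
n2575 z45.3 rect(346.4 -74.3) 14.3x195.5 ang 27.7 hullc(345.9 -73.4) area 2707
n1108 z49.3 rect(613.8 -220.6) 36.9x39.3 ang 36.3 hullc(615.5 -220.1) area 1268
n933 z49.0 rect(433.6 -223.2) 28.3x45.4 ang 50.5 hullc(435.9 -224.1) area 1095
n413 z48.2 rect(459.6 -315.0) 16.7x40.6 ang 82.3 hullc(460.5 -316.8) area 441
n642 z48.3 rect(494.1 -432.9) 54.5x27.2 ang 18.3 hullc(494.2 -429.2) area 1033
```

View pics/w2.png

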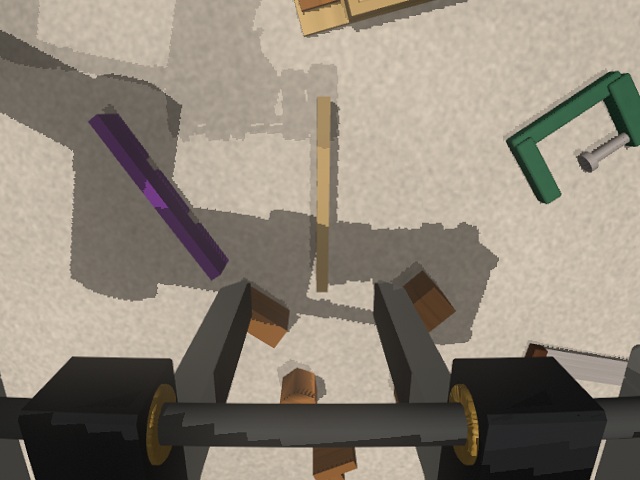

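The divider's top is 195.6 x 11.9 mm, centred at (511.4,-92.8) mm with its long axis at 84°. In the picture it is at (323,195). Going down to grasp it.

Request:
{"fn": "drive_tool", "kwargs": {
  "targets": [
    {"linear":[-0.002,0.011,0.02],"angular":[0,0,0],"jaw":0.5},
    {"linear":[0,0,0.04],"angular":[0,0,0],"jaw":0.5},
    {"linear":[0,0,0.04],"angular":[0,0,0],"jaw":0.5},
    {"linear":[0,0,0.04],"angular":[0,0,0],"jaw":0.5},
    {"linear":[0,0,0.04],"angular":[0,0,0],"jaw":0.5}
  ]
}}

```text
clock: 2.03
tool_pos: [0.51, -0.0954, 0.0967]
ee_rot: [0.745, 0.667, -0.0, 0.0]
contact_force: [-0.1, -0.4, -0.7]
gripper_width: 0.502
grip_force: 0.0
```

Request:
{"fn": "drive_tool", "kwargs": {
  "targets": [
    {"linear":[0,0,0.03],"angular":[0,0,0],"jaw":0.5},
    {"linear":[0,0,0.03],"angular":[0,0,0],"jaw":0.5},
    {"linear":[0,0,0.02],"angular":[0,0,0],"jaw":0.5},
    {"linear":[0,0,0],"angular":[0,0,0],"jaw":0.5},
    {"linear":[0,0,0],"angular":[0,0,0],"jaw":0}
  ]
}}

```text
clock: 2.45
tool_pos: [0.5098, -0.0945, 0.0176]
ee_rot: [0.745, 0.667, -0.001, -0.001]
contact_force: [0.5, 0.2, 0.7]
gripper_width: 0.458
grip_force: 0.0
```

Request:
{"fn": "drive_tool", "kwargs": {
  "targets": [
    {"linear":[0,0,0],"angular":[0,0,0],"jaw":0},
    {"linear":[0,0,0],"angular":[0,0,0],"jaw":0},
    {"linear":[0,0,0],"angular":[0,0,0],"jaw":0},
    {"linear":[0,0,0],"angular":[0,0,0],"jaw":0},
    {"linear":[0,0,0],"angular":[0,0,0],"jaw":0}
  ]
}}

```text
clock: 2.87
tool_pos: [0.5119, -0.0929, 0.0195]
ee_rot: [0.744, 0.668, 0.0, 0.001]
contact_force: [-0.2, 0.2, 2.6]
gripper_width: 0.128
grip_force: 30.0
```

```bash
python3 -c "
from h import *
rep(); s=list(arm.observe()['tool_pos']); s[2]+=.16
plan(.589,.147,.178,99.6,start=s+[84])"
```

```text
t 2.9 tcp [ 0.5119 -0.0929  0.0195] psi 83.88 tz [ 1.8e-03 -8.0e-04 -1.0e+00] F [-0.2  0.2  2.6] w 0.128 g 30.0
([0.0352, 0.0074, 0.0002], [0.0, 0.0, -0.039])
([0.0349, 0.0087, 0.0002], [0.0, 0.0, -0.039])
([0.0346, 0.0101, 0.0002], [0.0, 0.0, -0.039])
([0.0341, 0.0114, 0.0002], [0.0, 0.0, -0.039])
([0.0337, 0.0128, 0.0002], [0.0, 0.0, -0.039])
([0.0331, 0.0141, 0.0002], [0.0, 0.0, -0.039])
([0.0326, 0.0153, 0.0003], [0.0, 0.0, -0.039])
```

Request:
{"fn": "drive_tool", "kwargs": {
  "targets": [
    {"linear":[0,0,-0.02],"angular":[0,0,0],"jaw":0},
    {"linear":[0,0,-0.03],"angular":[0,0,0],"jaw":0},
    {"linear":[0,0,-0.04],"angular":[0,0,0],"jaw":0},
    {"linear":[0,0,-0.04],"angular":[0,0,0],"jaw":0},
    {"linear":[0,0,-0.04],"angular":[0,0,0],"jaw":0}
  ]
}}

```text
clock: 3.28
tool_pos: [0.5107, -0.0923, 0.1903]
ee_rot: [0.744, 0.668, -0.0, -0.0]
contact_force: [1.2, -0.1, -1.7]
gripper_width: 0.124
grip_force: 30.0
```

Request:
{"fn": "drive_tool", "kwargs": {
  "targets": [
    {"linear":[0.03,0.005,-0.022],"angular":[0,0,-0.039],"jaw":0},
    {"linear":[0.032,0.006,-0.022],"angular":[0,0,-0.039],"jaw":0},
    {"linear":[0.032,0.007,-0.022],"angular":[0,0,-0.039],"jaw":0},
    {"linear":[0.032,0.008,-0.022],"angular":[0,0,-0.039],"jaw":0},
    {"linear":[0.032,0.009,-0.022],"angular":[0,0,-0.039],"jaw":0}
  ]
}}

```text
clock: 3.7
tool_pos: [0.5504, 0.066, 0.2999]
ee_rot: [0.675, 0.738, 0.0, 0.0]
contact_force: [1.3, 0.5, -0.8]
gripper_width: 0.127
grip_force: 30.0
```

Request:
{"fn": "drive_tool", "kwargs": {
  "targets": [
    {"linear":[0.03,0.01,0],"angular":[0,0,-0.039],"jaw":0},
    {"linear":[0.03,0.01,0],"angular":[0,0,-0.039],"jaw":0},
    {"linear":[0,0,0],"angular":[0,0,0],"jaw":0},
    {"linear":[0,0,0],"angular":[0,0,0],"jaw":0},
    {"linear":[0,0,0],"angular":[0,0,0],"jaw":0}
  ]
}}

```text
clock: 4.12
tool_pos: [0.5636, 0.1259, 0.2981]
ee_rot: [0.646, 0.763, -0.001, 0.0]
contact_force: [-0.2, -0.2, -0.7]
gripper_width: 0.121
grip_force: 30.0
```

```bash
python3 w.py w3; python3 tops.py w3 .03 .042; python3 tops.py w3 .2 .4
```

```text
t 4.1 tcp [0.5636 0.1259 0.2981] psi 99.53 tz [-9.0e-04 -1.1e-03 -1.0e+00] F [-0.2 -0.2 -0.7] w 0.121 g 30.0
table -0.0002
n6073 z36.1 rect(612.9 195.0) 154.4x223.3 ang 9.3 hullc(618.8 201.4) area 31093
n494 z36.4 rect(589.6 227.2) 49.8x8.8 ang 9.8 hullc(589.6 227.2) area 436
n464 z36.1 rect(601.5 157.4) 48.8x9.4 ang 9.2 hullc(601.4 157.4) area 451
n960 z36.1 rect(351.2 -71.6) 3.6x195.5 ang 27.6 hullc(351.0 -71.3) area 644
n73 z35.8 rect(593.7 -212.2) 17.6x3.5 ang 36.5 hullc(593.6 -212.2) area 48
table -0.0002
n17465 z332.1 rect(561.6 156.3) 36.2x136.3 ang 1.6 hullc(559.1 152.7) area 3256
n644 z397.4 rect(631.3 163.8) 3.4x14.9 ang 9.9 hullc(631.2 164.1) area 45
n86 z396.4 rect(488.5 135.3) 2.4x4.9 ang 7.6 hullc(488.5 135.3) area 10
n524 z397.8 rect(492.0 115.6) 2.6x16.6 ang 8.6 hullc(491.8 116.0) area 35
n546 z397.7 rect(634.9 139.4) 2.8x17.1 ang 7.7 hullc(634.9 139.4) area 35
n170 z392.3 rect(556.5 123.7) 0.3x18.5 ang 9.2 hullc(556.5 123.5) area 4
n844 z324.4 rect(575.1 56.4) 11.8x20.6 ang 8.9 hullc(575.0 56.6) area 232
n168 z392.1 rect(571.3 125.2) 0.2x17.8 ang 9.3 hullc(571.4 124.6) area 3
```

View pics/w3.png

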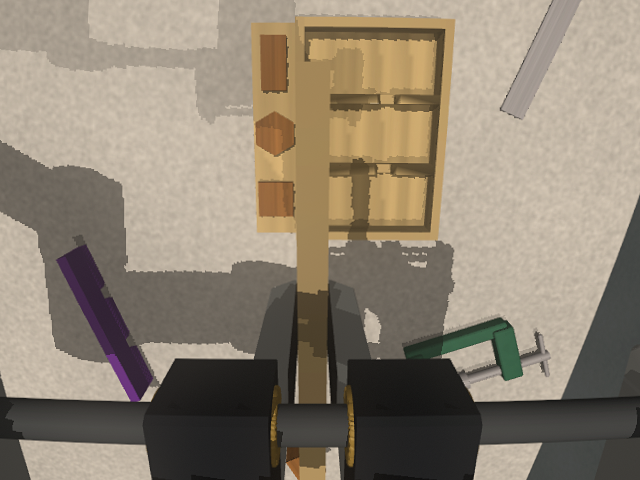

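The picture shows the tray, with slots at about (388,98) and (380,168), and the held divider at column 315 (rows 60 to 290). I'll fit both from this one image, so the shared error cancels.

```bash
cat > fit.py <<'E'
from h import *
import sys
D=np.load(sys.argv[1]+'.npz'); P=D['P']; s=arm.observe(); tcp=np.array(s['tool_pos'])
c,a=np.array([612.9,195.0]),np.radians(9.5)
X=np.array([np.cos(a),np.sin(a)]); Y=np.array([-X[1],X[0]]); o=c-23*X
z=P[...,2]*1e3; q=P[...,:2]*1e3-o; tx=q@X; ty=q@Y
W=(z>31)&(z<42)
def edge(m,v,name): print(name,len(v[m]),np.percentile(v[m],[0.5,50,99.5]).round(1) if m.any() else '')
for yy in (35.5,-35.5):
    edge(W&(abs(ty-yy)<3)&(tx>45)&(tx<88),tx,f'lane {yy} rear seg tx (47..91)')
    edge(W&(abs(ty-yy)<3)&(tx>-40)&(tx<38),tx,f' front seg tx (..31)')
    for x0,x1 in ((-5,25),(52,85)): edge(W&(abs(ty-yy)<8)&(tx>x0)&(tx<x1),ty,f' ty {x0}')
edge(W&(tx>88)&(abs(ty)<100),tx,'rear wall 91..100')
edge(W&(tx<-40)&(tx>-60)&(abs(ty)<100),tx,'front wall -54..-45')
edge(W&(ty<-95)&(abs(tx-60)<25),ty,'right wall -111..-102')
edge(W&(ty>95)&(abs(tx-60)<25),ty,'left wall 102..111')
# held divider
m=(z>tcp[2]*1e3+10)&(z<tcp[2]*1e3+40)&(P[...,1]>tcp[1]+.02)&(abs(P[...,0]-tcp[0])<.06)
print('div z',np.percentile(z[m],[5,50,95]).round(1)); zt=np.median(z[m]); m&=abs(z-zt)<4
Q=(P[m][:,:2]*1e3).astype(np.float32); print(cv2.minAreaRect(Q),'far end ty max',ty[m].max().round(1)); 
edge(m,tx,'div tx'); 
for lo in (20,40,60,80):
    k=m&(abs(P[...,1]*1e3-tcp[1]*1e3-lo)<5); edge(k,tx,f' at {lo}')
print('tcp in tray',((tcp[:2]*1e3-o)@X).round(1),((tcp[:2]*1e3-o)@Y).round(1))
E
python3 fit.py w3
```

```text
lane 35.5 rear seg tx (47..91) 276 [47.  66.4 87.7]
 front seg tx (..31) 299 [-19.5   5.3  29.7]
 ty -5 300 [31.2 36.  40. ]
 ty 52 322 [31.6 35.7 40.4]
lane -35.5 rear seg tx (47..91) 232 [46.2 66.3 87.6]
 front seg tx (..31) 261 [-18.8   6.   29.5]
 ty -5 286 [-39.9 -34.9 -30.6]
 ty 52 287 [-39.6 -35.2 -30.7]
rear wall 91..100 2054 [88.6 94.2 99.8]
front wall -54..-45 356 [-54.5 -49.9 -45. ]
right wall -111..-102 453 [-111.5 -106.2 -101.8]
left wall 102..111 577 [101.7 106.2 111.2]
div z [323.1 324.2 325.2]
((554.08642578125, 184.0574493408203), (12.082544326782227, 79.84579467773438), 9.511877059936523) far end ty max 38.8
div tx 7237 [-42.8 -37.  -30.9]
 at 20 387 [-42.8 -36.7 -30.9]
 at 40 835 [-42.6 -37.  -31. ]
 at 60 957 [-42.8 -36.7 -30.9]
 at 80 995 [-42.6 -37.  -31.1]
tcp in tray -37.0 -60.5
```

Request:
{"fn": "drive_tool", "kwargs": {
  "targets": [
    {"linear":[0.02,0.025,0.03],"angular":[0,0,0],"jaw":0},
    {"linear":[0.02,0.025,0.03],"angular":[0,0,0],"jaw":0},
    {"linear":[0.02,0.026,0.03],"angular":[0,0,0],"jaw":0},
    {"linear":[0,0,0.03],"angular":[0,0,0],"jaw":0},
    {"linear":[0,0,0.02],"angular":[0,0,0],"jaw":0}
  ]
}}

```text
clock: 4.58
tool_pos: [0.6251, 0.1931, 0.1596]
ee_rot: [0.646, 0.763, -0.002, -0.001]
contact_force: [-0.4, -0.3, -1.6]
gripper_width: 0.126
grip_force: 30.0
```

Request:
{"fn": "drive_tool", "kwargs": {
  "targets": [
    {"linear":[0,0,0],"angular":[0,0,0],"jaw":0},
    {"linear":[0,0,0],"angular":[0,0,0],"jaw":0},
    {"linear":[0,0,0],"angular":[0,0,0],"jaw":0}
  ]
}}

```text
clock: 4.83
tool_pos: [0.6267, 0.1931, 0.1651]
ee_rot: [0.647, 0.763, 0.001, 0.001]
contact_force: [-0.6, 0.5, -0.6]
gripper_width: 0.127
grip_force: 30.0
```

```bash
python3 w.py w4; python3 fit.py w4
```

```text
t 4.8 tcp [0.6267 0.1931 0.1651] psi 99.42 tz [ 2.6e-03  3.0e-04 -1.0e+00] F [-0.6  0.5 -0.6] w 0.127 g 30.0
lane 35.5 rear seg tx (47..91) 447 [49.7 68.3 87.9]
 front seg tx (..31) 718 [-39.5  -7.6  24.3]
 ty -5 570 [31.3 36.4 40.6]
 ty 52 628 [31.1 35.8 40.3]
lane -35.5 rear seg tx (47..91) 383 [49.5 68.  88. ]
 front seg tx (..31) 600 [-39.3  -7.6  24.1]
 ty -5 494 [-39.3 -34.  -30.2]
 ty 52 597 [-40.4 -34.6 -30.5]
rear wall 91..100 3526 [88.6 94.2 99.7]
front wall -54..-45 3749 [-55.1 -49.2 -40.6]
right wall -111..-102 58 [-111.2 -103.5 -100.9]
left wall 102..111 743 [102.4 106.4 111. ]
div z [190.1 191.1 192.2]
((617.0650024414062, 251.57473754882812), (12.052620887756348, 79.19659423828125), 9.44068717956543) far end ty max 94.7
div tx 7181 [30.5 36.4 42.3]
 at 20 396 [30.4 36.5 42.3]
 at 40 839 [30.6 36.6 42.2]
 at 60 954 [30.5 36.4 42.4]
 at 80 998 [30.7 36.3 42.2]
tcp in tray 36.6 -3.9
```

Request:
{"fn": "drive_tool", "kwargs": {
  "targets": [
    {"linear":[0.0035,0.0024,0.02],"angular":[0,0,0],"jaw":0},
    {"linear":[0,0,0.02],"angular":[0,0,0],"jaw":0},
    {"linear":[0,0,0.02],"angular":[0,0,0],"jaw":0},
    {"linear":[0,0,0.02],"angular":[0,0,0],"jaw":0},
    {"linear":[0,0,0.014],"angular":[0,0,0],"jaw":0}
  ]
}}

```text
clock: 5.3
tool_pos: [0.6281, 0.1975, 0.0702]
ee_rot: [0.646, 0.763, 0.001, 0.001]
contact_force: [-0.7, -0.6, -0.4]
gripper_width: 0.128
grip_force: 30.0
```

Request:
{"fn": "drive_tool", "kwargs": {
  "targets": [
    {"linear":[0,0,0],"angular":[0,0,0],"jaw":0},
    {"linear":[0,0,0],"angular":[0,0,0],"jaw":0},
    {"linear":[0,0,0],"angular":[0,0,0],"jaw":0}
  ]
}}

```text
clock: 5.55
tool_pos: [0.629, 0.198, 0.0717]
ee_rot: [0.646, 0.763, 0.002, 0.001]
contact_force: [0.4, 0.2, -0.2]
gripper_width: 0.127
grip_force: 30.0
```

```bash
python3 w.py w5; python3 fit.py w5
```

```text
t 5.5 tcp [0.629  0.198  0.0717] psi 99.49 tz [ 4.e-03  7.e-04 -1.e+00] F [ 0.4  0.2 -0.2] w 0.127 g 30.0
lane 35.5 rear seg tx (47..91) 883 [48.4 67.9 87.8]
 front seg tx (..31) 1551 [-39.7  -4.7  30.6]
 ty -5 1098 [31.7 36.6 40.8]
 ty 52 1199 [31.5 36.5 40.5]
lane -35.5 rear seg tx (47..91) 326 [68.5 78.3 87.8]
 front seg tx (..31) 847 [-39.9 -14.7  10.2]
 ty -5 538 [-39.4 -32.8 -29.4]
 ty 52 565 [-39.6 -33.3 -29.6]
rear wall 91..100 5629 [88.4 94.3 99.8]
front wall -54..-45 6433 [-54.8 -48.8 -40.6]
right wall -111..-102 0 
left wall 102..111 2013 [102.2 107.4 111.6]
div z [96.7 97.8 98.8]
((619.3536987304688, 256.3524475097656), (12.08882999420166, 79.41551208496094), 9.43928337097168) far end ty max 99.2
div tx 7192 [33.5 39.4 45.4]
 at 20 399 [33.5 39.3 45.4]
 at 40 836 [33.7 39.5 45.3]
 at 60 958 [33.5 39.3 45.5]
 at 80 993 [33.8 39.3 45. ]
tcp in tray 39.5 0.3
```

Request:
{"fn": "drive_tool", "kwargs": {
  "targets": [
    {"linear":[0,0,0.01],"angular":[0,0,0],"jaw":0},
    {"linear":[0,0,0.01],"angular":[0,0,0],"jaw":0},
    {"linear":[0,0,0.006],"angular":[0,0,0],"jaw":0},
    {"linear":[0,0,0.004],"angular":[0,0,0],"jaw":0},
    {"linear":[0,0,0],"angular":[0,0,0],"jaw":0}
  ]
}}

```text
clock: 6.02
tool_pos: [0.6263, 0.1976, 0.0376]
ee_rot: [0.646, 0.763, -0.001, -0.001]
contact_force: [-0.6, 0.7, -1.2]
gripper_width: 0.125
grip_force: 30.0
```

Request:
{"fn": "drive_tool", "kwargs": {
  "targets": [
    {"linear":[0,0,0.005],"angular":[0,0,0],"jaw":0},
    {"linear":[0,0,0.004],"angular":[0,0,0],"jaw":0},
    {"linear":[0,0,0.003],"angular":[0,0,0],"jaw":0},
    {"linear":[0,0,0.001],"angular":[0,0,0],"jaw":0},
    {"linear":[0,0,0],"angular":[0,0,0],"jaw":0}
  ]
}}

```text
clock: 6.43
tool_pos: [0.6275, 0.1979, 0.0284]
ee_rot: [0.646, 0.763, 0.0, 0.0]
contact_force: [-2.3, -0.3, 9.9]
gripper_width: 0.124
grip_force: 30.0
```

```bash
python3 w.py w6; python3 fit.py w6 | grep -E "div|end|tcp"
```

```text
t 6.4 tcp [0.6275 0.1979 0.0284] psi 99.52 tz [ 9.e-04 -0.e+00 -1.e+00] F [-2.3 -0.3  9.9] w 0.124 g 30.0
div z [53.4 54.5 55.5]
((617.878173828125, 256.2772521972656), (12.06936264038086, 79.42252349853516), 9.475647926330566) far end ty max 99.3
div tx 7209 [32.1 37.9 43.9]
tcp in tray 37.9 0.4
```

Contact force is 10 N and the divider's top is at 54.5 mm, so it is fully home. Releasing and rising.

Request:
{"fn": "drive_tool", "kwargs": {
  "targets": [
    {"linear":[0,0,0],"angular":[0,0,0],"jaw":0.35},
    {"linear":[0,0,0],"angular":[0,0,0],"jaw":0.35},
    {"linear":[0,0,0],"angular":[0,0,0],"jaw":0.35},
    {"linear":[0,0,-0.02],"angular":[0,0,0],"jaw":0.35},
    {"linear":[0,0,-0.03],"angular":[0,0,0],"jaw":0.35}
  ]
}}

```text
clock: 6.9
tool_pos: [0.6247, 0.1972, 0.0731]
ee_rot: [0.646, 0.763, -0.003, -0.002]
contact_force: [0.1, 0.1, 0.4]
gripper_width: 0.348
grip_force: 0.0
```

Request:
{"fn": "drive_tool", "kwargs": {
  "targets": [
    {"linear":[0,0,-0.04],"angular":[0,0,0],"jaw":0.7},
    {"linear":[0,0,-0.04],"angular":[0,0,0],"jaw":0.7},
    {"linear":[0,0,-0.04],"angular":[0,0,0],"jaw":0.7},
    {"linear":[0,0,0],"angular":[0,0,0],"jaw":0.7},
    {"linear":[0,0,0],"angular":[0,0,0],"jaw":0.7}
  ]
}}

```text
clock: 7.32
tool_pos: [0.6292, 0.1982, 0.1994]
ee_rot: [0.646, 0.763, 0.003, 0.002]
contact_force: [0.1, -0.4, 0.2]
gripper_width: 0.666
grip_force: 0.0
```

```bash
python3 w.py w7; python3 tops.py w7 .051 .06; python3 tops.py w7 .03 .042; python3 -c "
from h import *
print('sq');plan(.6131,-.2211,.16,127.1)"
```

```text
t 7.3 tcp [0.6292 0.1982 0.1994] psi 99.51 tz [ 0.0064  0.0012 -1.    ] F [ 0.1 -0.4  0.2] w 0.666 g 0.0
table -0.0002
n3685 z54.6 rect(627.6 198.5) 12.0x195.5 ang 9.3 hullc(627.5 199.2) area 2303
table -0.0002
n13001 z36.2 rect(612.2 195.3) 154.8x222.8 ang 9.1 hullc(613.0 197.3) area 33757
sq
([-0.0374, -0.0076, 0.0033], [0.0, 0.0, -0.044])
([-0.037, -0.0092, 0.0033], [0.0, 0.0, -0.044])
([-0.0365, -0.0109, 0.0033], [0.0, 0.0, -0.044])
([-0.036, -0.0125, 0.0033], [0.0, 0.0, -0.044])
([-0.0354, -0.014, 0.0034], [0.0, 0.0, -0.044])
([-0.0348, -0.0156, 0.0033], [0.0, 0.0, -0.044])
([-0.0341, -0.0171, 0.0034], [0.0, 0.0, -0.044])
([-0.0333, -0.0186, 0.0033], [0.0, 0.0, -0.044])
([-0.0324, -0.02, 0.0034], [0.0, 0.0, -0.044])
([-0.0316, -0.0214, 0.0033], [0.0, 0.0, -0.044])
([-0.0305, -0.0227, 0.0034], [0.0, 0.0, -0.044])
```

View pics/w7.png

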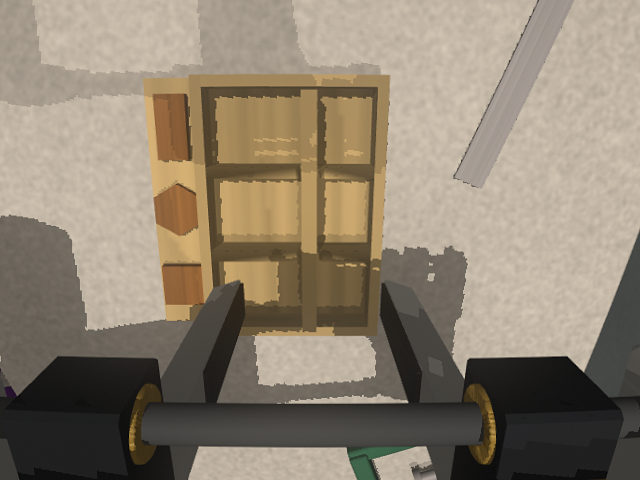

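The divider sits straight across both slots, at column 308 (rows 90 to 330). Its slices are oblong (172,128), hex (176,208) and square (183,283). Now fetching the square block.

Request:
{"fn": "drive_tool", "kwargs": {
  "targets": [
    {"linear":[-0.037,-0.008,0.003],"angular":[0,0,-0.044],"jaw":0.7},
    {"linear":[-0.037,-0.009,0.003],"angular":[0,0,-0.044],"jaw":0.7},
    {"linear":[-0.037,-0.011,0.003],"angular":[0,0,-0.044],"jaw":0.7},
    {"linear":[-0.036,-0.013,0.003],"angular":[0,0,-0.044],"jaw":0.7},
    {"linear":[-0.035,-0.014,0.003],"angular":[0,0,-0.044],"jaw":0.7}
  ]
}}

```text
clock: 7.78
tool_pos: [0.618, 0.0061, 0.1783]
ee_rot: [0.557, 0.83, -0.001, -0.002]
contact_force: [0.2, -0.1, 0.1]
gripper_width: 0.698
grip_force: 0.0
```

Request:
{"fn": "drive_tool", "kwargs": {
  "targets": [
    {"linear":[-0.035,-0.016,0.003],"angular":[0,0,-0.044],"jaw":0.7},
    {"linear":[-0.034,-0.017,0.003],"angular":[0,0,-0.044],"jaw":0.7},
    {"linear":[-0.033,-0.019,0.003],"angular":[0,0,-0.044],"jaw":0.7},
    {"linear":[-0.032,-0.02,0.003],"angular":[0,0,-0.044],"jaw":0.7},
    {"linear":[-0.032,-0.021,0.003],"angular":[0,0,-0.044],"jaw":0.7}
  ]
}}

```text
clock: 8.2
tool_pos: [0.6109, -0.1841, 0.1633]
ee_rot: [0.463, 0.886, -0.0, -0.003]
contact_force: [1.1, -0.1, -0.1]
gripper_width: 0.697
grip_force: 0.0
```

Request:
{"fn": "drive_tool", "kwargs": {
  "targets": [
    {"linear":[-0.031,-0.023,0.003],"angular":[0,0,-0.044],"jaw":0.7},
    {"linear":[0,0,0],"angular":[0,0,0],"jaw":0.7},
    {"linear":[0,0,0],"angular":[0,0,0],"jaw":0.7},
    {"linear":[0,0,0],"angular":[0,0,0],"jaw":0.7}
  ]
}}

```text
clock: 8.53
tool_pos: [0.6106, -0.2207, 0.1612]
ee_rot: [0.445, 0.896, 0.0, -0.002]
contact_force: [0.2, 0.9, -0.4]
gripper_width: 0.701
grip_force: 0.0
```

```bash
python3 w.py w8; python3 tops.py w8 .044 .056; python3 -c "
from h import *
print('sq');plan(.6131,-.2211,.025,127.1)"
```

```text
t 8.5 tcp [ 0.6106 -0.2207  0.1612] psi 127.18 tz [-0.0035  0.0026 -1.    ] F [ 0.2  0.9 -0.4] w 0.701 g 0.0
table -0.0004
n3511 z49.3 rect(430.0 -220.5) 27.5x54.6 ang 49.1 hullc(430.1 -220.5) area 1476
n2619 z49.4 rect(459.3 -329.7) 46.2x40.6 ang 35.0 hullc(459.1 -329.8) area 1438
n2816 z49.6 rect(613.6 -221.2) 38.1x38.5 ang 37.0 hullc(613.5 -221.1) area 1445
n1641 z49.2 rect(493.8 -433.2) 55.3x28.0 ang 19.1 hullc(489.9 -433.0) area 1271
n63 z49.0 rect(577.9 -352.0) 12.2x4.0 ang 81.3 hullc(577.5 -352.8) area 33
n74 z48.7 rect(616.9 -330.1) 5.3x10.3 ang 14.8 hullc(616.1 -329.5) area 34
sq
([-0.0006, 0.0003, 0.0342], [-0.0, -0.001, 0.001])
([-0.0006, 0.0003, 0.0342], [-0.0, -0.001, 0.001])
([-0.0006, 0.0003, 0.0342], [-0.0, -0.001, 0.001])
([-0.0005, 0.0004, 0.0342], [-0.0, -0.001, 0.001])
```

Request:
{"fn": "drive_tool", "kwargs": {
  "targets": [
    {"linear":[-0.002,0.002,0.03],"angular":[0,0,0],"jaw":0.7},
    {"linear":[0,0,0.04],"angular":[0,0,0],"jaw":0.7},
    {"linear":[0,0,0.035],"angular":[0,0,0],"jaw":0.7},
    {"linear":[0,0,0.024],"angular":[0,0,0],"jaw":0.7},
    {"linear":[0,0,0.01],"angular":[0,0,0],"jaw":0.7}
  ]
}}

```text
clock: 9.0
tool_pos: [0.6117, -0.2184, 0.0202]
ee_rot: [0.443, 0.896, 0.0, -0.004]
contact_force: [0.1, 0.3, -0.1]
gripper_width: 0.699
grip_force: 0.0
```

Request:
{"fn": "drive_tool", "kwargs": {
  "targets": [
    {"linear":[0,0,0],"angular":[0,0,0],"jaw":0.7},
    {"linear":[0,0,0],"angular":[0,0,0],"jaw":0},
    {"linear":[0,0,0],"angular":[0,0,0],"jaw":0},
    {"linear":[0,0,0],"angular":[0,0,0],"jaw":0},
    {"linear":[0,0,0],"angular":[0,0,0],"jaw":0}
  ]
}}

```text
clock: 9.42
tool_pos: [0.6157, -0.2223, 0.0263]
ee_rot: [0.444, 0.896, -0.0, 0.002]
contact_force: [0.4, 0.1, 0.1]
gripper_width: 0.449
grip_force: 0.0
```

Request:
{"fn": "drive_tool", "kwargs": {
  "targets": [
    {"linear":[0,0,-0.02],"angular":[0,0,0],"jaw":0},
    {"linear":[0,0,-0.035],"angular":[0,0,0],"jaw":0},
    {"linear":[0,0,-0.04],"angular":[0,0,0],"jaw":0},
    {"linear":[0,0,-0.04],"angular":[0,0,0],"jaw":0}
  ]
}}

```text
clock: 9.75
tool_pos: [0.614, -0.2218, 0.1613]
ee_rot: [0.444, 0.896, -0.0, -0.0]
contact_force: [1.0, -0.4, -0.6]
gripper_width: 0.4
grip_force: 30.0
```

```bash
python3 -c "
from h import *
rep();plan(.5955,.1204,.157,99.5,step=.036)"
```

```text
t 9.8 tcp [ 0.614  -0.2218  0.1613] psi 127.23 tz [-2.e-04  1.e-04 -1.e+00] F [ 1.  -0.4 -0.6] w 0.400 g 30.0
([0.0284, 0.0192, 0.0004], [-0.0, -0.0, 0.048])
([0.0292, 0.0178, 0.0004], [-0.0, -0.0, 0.048])
([0.0301, 0.0164, 0.0004], [-0.0, -0.0, 0.048])
([0.0308, 0.015, 0.0005], [-0.0, -0.0, 0.048])
([0.0315, 0.0135, 0.0004], [-0.0, -0.0, 0.048])
([0.0321, 0.0119, 0.0005], [-0.0, -0.0, 0.048])
([0.0327, 0.0104, 0.0004], [-0.0, -0.0, 0.048])
([0.0331, 0.0088, 0.0005], [-0.0, -0.0, 0.048])
([0.0335, 0.0072, 0.0004], [-0.0, -0.0, 0.048])
([0.0339, 0.0056, 0.0005], [-0.0, -0.0, 0.048])
```

Request:
{"fn": "drive_tool", "kwargs": {
  "targets": [
    {"linear":[0.028,0.019,0],"angular":[0,0,0.048],"jaw":0},
    {"linear":[0.029,0.018,0],"angular":[0,0,0.048],"jaw":0},
    {"linear":[0.03,0.016,0],"angular":[0,0,0.048],"jaw":0},
    {"linear":[0.031,0.015,0],"angular":[0,0,0.048],"jaw":0},
    {"linear":[0.032,0.014,0],"angular":[0,0,0.048],"jaw":0}
  ]
}}

```text
clock: 10.17
tool_pos: [0.6053, -0.0497, 0.1607]
ee_rot: [0.55, 0.835, 0.0, 0.001]
contact_force: [0.7, -1.2, -0.4]
gripper_width: 0.398
grip_force: 30.0
```

Request:
{"fn": "drive_tool", "kwargs": {
  "targets": [
    {"linear":[0.032,0.012,0],"angular":[0,0,0.048],"jaw":0},
    {"linear":[0.033,0.01,0],"angular":[0,0,0.048],"jaw":0},
    {"linear":[0.033,0.009,0],"angular":[0,0,0.048],"jaw":0},
    {"linear":[0.034,0.007,0],"angular":[0,0,0.048],"jaw":0},
    {"linear":[0.034,0.006,0],"angular":[0,0,0.048],"jaw":0}
  ]
}}

```text
clock: 10.58
tool_pos: [0.5958, 0.1226, 0.1606]
ee_rot: [0.646, 0.764, 0.001, 0.001]
contact_force: [-0.4, 0.1, 0.1]
gripper_width: 0.404
grip_force: 30.0
```

Request:
{"fn": "drive_tool", "kwargs": {
  "targets": [
    {"linear":[0,0,0],"angular":[0,0,0],"jaw":0},
    {"linear":[0,0,0],"angular":[0,0,0],"jaw":0},
    {"linear":[0,0,0],"angular":[0,0,0],"jaw":0}
  ]
}}

```text
clock: 10.83
tool_pos: [0.5962, 0.1206, 0.16]
ee_rot: [0.644, 0.765, 0.0, 0.001]
contact_force: [0.3, -0.4, -0.4]
gripper_width: 0.402
grip_force: 30.0
```

```bash
python3 w.py w9; python3 tops.py w9 .03 .042;python3 tops.py w9 .15 .22; python3 -c "
from h import *
plan(.5955,.1204,.034,99.5)
p,d,P=shot('side'); np.savez('s9.npz',p=p,P=P)
t=arm.observe()['tool_pos']
z=P[...,2];m=(abs(P[...,0]-t[0])<.03)&(abs(P[...,1]-t[1])<.03)&(z>.06)&(z<.3)&(p[...,0]>1.5*p[...,2].astype(float))
print('held z',np.percentile(z[m],[1,5,50,95,99]).round(3),m.sum()); Q=P[m];k=Q[Q[:,2]<Q[:,2].min()+.01];print(k.mean(0).round(4),k.min(0),k.max(0))
v,u=np.where(m);print(u.min(),u.max(),v.min(),v.max()); a,b=int(u.mean()),int(v.mean())
c=p[max(0,b-75):b+75,max(0,a-100):a+100,::-1];cv2.imwrite('pics/s9.png',cv2.resize(c,None,fx=3,fy=3))"
```

```text
t 10.8 tcp [0.5962 0.1206 0.16  ] psi 99.79 tz [ 1.2e-03 -9.0e-04 -1.0e+00] F [ 0.3 -0.4 -0.4] w 0.402 g 30.0
table -0.0002
n6976 z36.3 rect(580.0 175.2) 85.6x194.5 ang 8.7 hullc(573.6 178.8) area 12310
n6849 z36.0 rect(655.9 189.0) 71.1x196.5 ang 9.3 hullc(663.9 176.3) area 10757
n444 z36.4 rect(386.3 -138.2) 4.2x47.4 ang 28.1 hullc(385.8 -137.4) area 170
table -0.0002
n14389 z182.5 rect(596.0 120.1) 62.5x39.5 ang 9.2 hullc(595.9 121.0) area 1957
([0.0002, -0.0002, 0.0315], [0.0, 0.0, 0.001])
([0.0002, -0.0002, 0.0315], [0.0, 0.0, 0.001])
([0.0001, -0.0002, 0.0314], [0.0, 0.0, 0.001])
([0.0002, -0.0001, 0.0315], [0.0, 0.0, 0.001])
held z [0.127 0.131 0.175 0.284 0.291] 956
[0.5923 0.1385 0.1297] [0.57533573 0.11166989 0.12418379] [0.61113965 0.14320878 0.13347062]
203 253 226 307
```

View pics/s9.png

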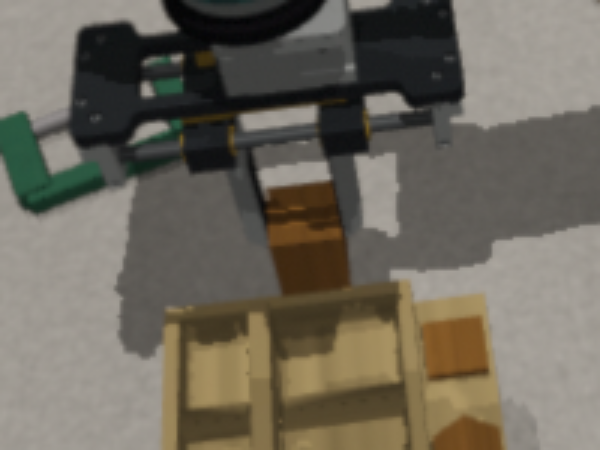

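The block hangs upright in the jaws above the square compartment, at (310,240) in the crop. I need its exact height in the grip.

```bash
python3 -c "
from h import *
D=np.load('w9.npz');P=D['P'];p=D['p'].astype(float);z=P[...,2]
m=(abs(P[...,0]-.596)<.012)&(abs(P[...,1]-.1206)<.017)&(z>.12)&(z<.25)
print(m.sum(),np.percentile(z[m],[2,10,50,90,98]).round(4))
D=np.load('s9.npz');P=D['P'];p=D['p'].astype(float);z=P[...,2]
m=(abs(P[...,0]-.594)<.025)&(abs(P[...,1]-.139)<.006)&(z>.1)&(z<.25);print(np.percentile(z[m],[0,1,2,50,98,99,100]).round(4))
m=(abs(P[...,0]-.594)<.012)&(abs(P[...,1]-.12)<.012)&(z>.1)&(z<.25);print(np.percentile(z[m],[2,50,98]).round(4))
"
```

```text
4231 [0.1465 0.1739 0.1748 0.1756 0.1761]
[0.1242 0.126  0.1274 0.1619 0.2332 0.2376 0.2444]
[0.1733 0.1757 0.1776]
```

Request:
{"fn": "drive_tool", "kwargs": {
  "targets": [
    {"linear":[0,0,0.03],"angular":[0,0,0],"jaw":0},
    {"linear":[0,0,0.03],"angular":[0,0,0],"jaw":0},
    {"linear":[0,0,0.025],"angular":[0,0,0],"jaw":0},
    {"linear":[0,0,0.015],"angular":[0,0,0],"jaw":0},
    {"linear":[0,0,0.005],"angular":[0,0,0],"jaw":0}
  ]
}}

```text
clock: 11.35
tool_pos: [0.5941, 0.1191, 0.0515]
ee_rot: [0.645, 0.764, -0.002, -0.002]
contact_force: [-0.4, -0.5, -0.5]
gripper_width: 0.4
grip_force: 30.0
```

Request:
{"fn": "drive_tool", "kwargs": {
  "targets": [
    {"linear":[0,0,0.005],"angular":[0,0,0],"jaw":0},
    {"linear":[0,0,0.003],"angular":[0,0,0],"jaw":0},
    {"linear":[0,0,0.002],"angular":[0,0,0],"jaw":0},
    {"linear":[0,0,0.001],"angular":[0,0,0],"jaw":0},
    {"linear":[0,0,0],"angular":[0,0,0],"jaw":0}
  ]
}}

```text
clock: 11.77
tool_pos: [0.5967, 0.121, 0.0441]
ee_rot: [0.645, 0.765, 0.001, 0.001]
contact_force: [-0.2, -1.2, -0.5]
gripper_width: 0.4
grip_force: 30.0
```

Request:
{"fn": "drive_tool", "kwargs": {
  "targets": [
    {"linear":[0,0,0.001],"angular":[0,0,0],"jaw":0},
    {"linear":[0,0,0.001],"angular":[0,0,0],"jaw":0},
    {"linear":[0,0,0],"angular":[0,0,0],"jaw":0}
  ]
}}

```text
clock: 12.02
tool_pos: [0.5967, 0.1209, 0.0439]
ee_rot: [0.644, 0.765, 0.001, 0.001]
contact_force: [-1.7, -0.8, 9.3]
gripper_width: 0.401
grip_force: 30.0
```

```bash
python3 -c "
from h import *
rep();_,_,P=shot('wrist');z=P[...,2]
m=(abs(P[...,0]-.596)<.012)&(abs(P[...,1]-.1206)<.017)&(z>.04)&(z<.08);print(np.percentile(z[m],[10,50,90]).round(4))"
```

```text
t 12.0 tcp [0.5967 0.1209 0.0439] psi 99.76 tz [ 2.4e-03 -4.0e-04 -1.0e+00] F [-1.7 -0.8  9.3] w 0.401 g 30.0
[0.058  0.0587 0.0595]
```

Contact, and the top is at 58.7 mm, so the block is on the floor. I'll release, rise and fetch the hex block.

Request:
{"fn": "drive_tool", "kwargs": {
  "targets": [
    {"linear":[0,0,0],"angular":[0,0,0],"jaw":0.48},
    {"linear":[0,0,0],"angular":[0,0,0],"jaw":0.48},
    {"linear":[0,0,0],"angular":[0,0,0],"jaw":0.48},
    {"linear":[0,0,-0.015],"angular":[0,0,0],"jaw":0.48},
    {"linear":[0,0,-0.03],"angular":[0,0,0],"jaw":0.48}
  ]
}}

```text
clock: 12.48
tool_pos: [0.5927, 0.1208, 0.083]
ee_rot: [0.644, 0.765, -0.003, -0.003]
contact_force: [-0.2, 0.1, -0.0]
gripper_width: 0.482
grip_force: 0.0
```

Request:
{"fn": "drive_tool", "kwargs": {
  "targets": [
    {"linear":[0,0,-0.04],"angular":[0,0,0],"jaw":0.6},
    {"linear":[0,0,-0.04],"angular":[0,0,0],"jaw":0.7},
    {"linear":[0,0,0],"angular":[0,0,0],"jaw":0.7}
  ]
}}

```text
clock: 12.73
tool_pos: [0.601, 0.1217, 0.1746]
ee_rot: [0.644, 0.765, 0.005, 0.005]
contact_force: [2.0, -0.4, 0.7]
gripper_width: 0.654
grip_force: 0.0
```

```bash
python3 w.py w10; python3 tops.py w10 .05 .065;python3 -c "
from h import *
plan(.459,-.3298,.165,94.8,step=.039)"
```

```text
t 12.7 tcp [0.601  0.1217 0.1746] psi 99.75 tz [ 0.0151  0.0014 -0.9999] F [ 2.  -0.4  0.7] w 0.654 g 0.0
table -0.0002
n4683 z54.4 rect(628.6 190.6) 12.8x180.5 ang 9.3 hullc(628.3 192.1) area 2235
n2788 z58.5 rect(597.6 120.5) 38.0x38.2 ang 9.8 hullc(597.5 120.5) area 1440
([-0.0324, -0.0165, 0.0003], [0.001, 0.0, 0.007])
([-0.0325, -0.0163, 0.0004], [0.001, 0.0, 0.007])
([-0.0326, -0.0161, 0.0004], [0.001, 0.0, 0.007])
([-0.0327, -0.0158, 0.0004], [0.001, 0.0, 0.007])
([-0.0328, -0.0156, 0.0004], [0.001, 0.0, 0.007])
([-0.0329, -0.0154, 0.0004], [0.001, 0.0, 0.007])
([-0.0331, -0.0151, 0.0004], [0.001, 0.0, 0.007])
([-0.0332, -0.0149, 0.0004], [0.001, 0.0, 0.007])
([-0.0333, -0.0147, 0.0005], [0.001, 0.0, 0.007])
([-0.0333, -0.0144, 0.0005], [0.001, 0.0, 0.007])
([-0.0335, -0.0142, 0.0005], [0.001, 0.0, 0.007])
([-0.0335, -0.014, 0.0005], [0.001, 0.0, 0.007])
([-0.0337, -0.0137, 0.0005], [0.001, 0.0, 0.007])
```

Request:
{"fn": "drive_tool", "kwargs": {
  "targets": [
    {"linear":[-0.032,-0.017,0],"angular":[0,0,0.007],"jaw":0.7},
    {"linear":[-0.033,-0.016,0],"angular":[0,0,0.007],"jaw":0.7},
    {"linear":[-0.033,-0.016,0],"angular":[0,0,0.007],"jaw":0.7},
    {"linear":[-0.033,-0.016,0],"angular":[0,0,0.007],"jaw":0.7},
    {"linear":[-0.033,-0.016,0],"angular":[0,0,0.007],"jaw":0.7}
  ]
}}

```text
clock: 13.2
tool_pos: [0.5398, -0.0546, 0.1648]
ee_rot: [0.658, 0.753, -0.001, -0.001]
contact_force: [1.5, -0.8, -0.5]
gripper_width: 0.7
grip_force: 0.0
```

Request:
{"fn": "drive_tool", "kwargs": {
  "targets": [
    {"linear":[-0.033,-0.015,0],"angular":[0,0,0.007],"jaw":0.7},
    {"linear":[-0.033,-0.015,0],"angular":[0,0,0.007],"jaw":0.7},
    {"linear":[-0.033,-0.015,0],"angular":[0,0,0.007],"jaw":0.7},
    {"linear":[-0.033,-0.015,0],"angular":[0,0,0.007],"jaw":0.7},
    {"linear":[-0.033,-0.014,0],"angular":[0,0,0.007],"jaw":0.7}
  ]
}}

```text
clock: 13.62
tool_pos: [0.4862, -0.2273, 0.1649]
ee_rot: [0.671, 0.741, -0.0, -0.001]
contact_force: [0.0, 0.9, 0.2]
gripper_width: 0.701
grip_force: 0.0
```

Request:
{"fn": "drive_tool", "kwargs": {
  "targets": [
    {"linear":[-0.033,-0.014,0],"angular":[0,0,0.007],"jaw":0.7},
    {"linear":[-0.033,-0.014,0],"angular":[0,0,0.007],"jaw":0.7},
    {"linear":[-0.034,-0.014,0],"angular":[0,0,0.007],"jaw":0.7},
    {"linear":[0,0,0],"angular":[0,0,0],"jaw":0.7},
    {"linear":[0,0,0],"angular":[0,0,0],"jaw":0.7}
  ]
}}

```text
clock: 14.03
tool_pos: [0.4541, -0.3307, 0.1647]
ee_rot: [0.68, 0.733, 0.0, -0.001]
contact_force: [-0.3, 0.3, -0.6]
gripper_width: 0.701
grip_force: 0.0
```

```bash
python3 w.py w11; python3 tops.py w11 .044 .056;python3 -c "
from h import *
plan(.459,-.3298,.02,94.8,step=.039)"
```

```text
t 14.0 tcp [ 0.4541 -0.3307  0.1647] psi 94.33 tz [-0.0019  0.0022 -1.    ] F [-0.3  0.3 -0.6] w 0.701 g 0.0
table -0.0004
n3428 z49.4 rect(430.1 -220.5) 26.2x54.7 ang 49.8 hullc(430.1 -220.6) area 1392
n2660 z49.6 rect(459.4 -330.3) 40.1x45.7 ang 3.2 hullc(459.5 -330.4) area 1398
n2048 z49.1 rect(597.3 -342.8) 38.6x39.9 ang 81.2 hullc(597.2 -342.9) area 1504
n1776 z49.3 rect(493.8 -433.7) 54.2x27.2 ang 18.0 hullc(491.3 -433.3) area 1285
([-0.0003, 0.0012, 0.0362], [-0.0, -0.001, -0.002])
([-0.0003, 0.0011, 0.0362], [-0.0, -0.001, -0.002])
([-0.0002, 0.0012, 0.0362], [-0.0, -0.001, -0.002])
([-0.0002, 0.0011, 0.0363], [-0.0, -0.001, -0.002])
```

Request:
{"fn": "drive_tool", "kwargs": {
  "targets": [
    {"linear":[0,0.005,0.03],"angular":[0,0,0],"jaw":0.7},
    {"linear":[0,0,0.04],"angular":[0,0,0],"jaw":0.7},
    {"linear":[0,0,0.035],"angular":[0,0,0],"jaw":0.7},
    {"linear":[0,0,0.025],"angular":[0,0,0],"jaw":0.7},
    {"linear":[0,0,0.013],"angular":[0,0,0],"jaw":0.7}
  ]
}}

```text
clock: 14.5
tool_pos: [0.4586, -0.3251, 0.0195]
ee_rot: [0.678, 0.735, 0.0, -0.004]
contact_force: [0.3, 1.1, -0.5]
gripper_width: 0.703
grip_force: 0.0
```

Request:
{"fn": "drive_tool", "kwargs": {
  "targets": [
    {"linear":[0,0,0],"angular":[0,0,0],"jaw":0.7},
    {"linear":[0,0,0],"angular":[0,0,0],"jaw":0.7},
    {"linear":[0,0,0],"angular":[0,0,0],"jaw":0},
    {"linear":[0,0,0],"angular":[0,0,0],"jaw":0},
    {"linear":[0,0,0],"angular":[0,0,0],"jaw":0}
  ]
}}

```text
clock: 14.92
tool_pos: [0.4613, -0.3298, 0.0248]
ee_rot: [0.678, 0.735, 0.0, 0.001]
contact_force: [-0.5, -0.5, 1.0]
gripper_width: 0.524
grip_force: 0.0
```

Request:
{"fn": "drive_tool", "kwargs": {
  "targets": [
    {"linear":[0,0,0],"angular":[0,0,0],"jaw":0},
    {"linear":[0,0,0],"angular":[0,0,0],"jaw":0},
    {"linear":[0,0,0],"angular":[0,0,0],"jaw":0},
    {"linear":[0,0,0],"angular":[0,0,0],"jaw":0},
    {"linear":[0,0,0],"angular":[0,0,0],"jaw":0}
  ]
}}

```text
clock: 15.33
tool_pos: [0.4608, -0.3298, 0.0244]
ee_rot: [0.679, 0.734, 0.0, 0.001]
contact_force: [-0.5, 0.8, 6.1]
gripper_width: 0.421
grip_force: 30.0
```

Request:
{"fn": "drive_tool", "kwargs": {
  "targets": [
    {"linear":[0,0,-0.02],"angular":[0,0,0],"jaw":0},
    {"linear":[0,0,-0.035],"angular":[0,0,0],"jaw":0},
    {"linear":[0,0,-0.04],"angular":[0,0,0],"jaw":0},
    {"linear":[0,0,-0.04],"angular":[0,0,0],"jaw":0},
    {"linear":[0,0,0],"angular":[0,0,0],"jaw":0}
  ]
}}

```text
clock: 15.75
tool_pos: [0.4641, -0.3329, 0.1664]
ee_rot: [0.679, 0.734, 0.0, 0.008]
contact_force: [0.2, -0.5, 0.6]
gripper_width: 0.423
grip_force: 30.0
```

```bash
python3 -c "
from h import *
rep();plan(.5839,.1905,.157,99.5,step=.039)"
```

```text
t 15.8 tcp [ 0.4641 -0.3329  0.1664] psi 94.52 tz [ 0.0113 -0.0104 -0.9999] F [ 0.2 -0.5  0.6] w 0.423 g 30.0
([0.0366, 0.0115, 0.0004], [0.001, 0.001, -0.006])
([0.0365, 0.0117, 0.0004], [0.001, 0.001, -0.006])
([0.0365, 0.0119, 0.0004], [0.001, 0.001, -0.006])
([0.0364, 0.0121, 0.0005], [0.001, 0.001, -0.006])
([0.0363, 0.0123, 0.0005], [0.001, 0.001, -0.006])
([0.0362, 0.0126, 0.0005], [0.001, 0.001, -0.006])
([0.0362, 0.0128, 0.0005], [0.001, 0.001, -0.006])
([0.0361, 0.013, 0.0005], [0.001, 0.001, -0.006])
([0.036, 0.0132, 0.0006], [0.001, 0.001, -0.006])
([0.0359, 0.0134, 0.0006], [0.001, 0.001, -0.006])
([0.0358, 0.0137, 0.0006], [0.001, 0.001, -0.006])
([0.0358, 0.0139, 0.0006], [0.001, 0.001, -0.006])
([0.0357, 0.014, 0.0007], [0.001, 0.001, -0.006])
([0.0356, 0.0143, 0.0007], [0.001, 0.001, -0.006])
```

Request:
{"fn": "drive_tool", "kwargs": {
  "targets": [
    {"linear":[0.036,0.012,0],"angular":[0,0,-0.006],"jaw":0},
    {"linear":[0.036,0.012,0],"angular":[0,0,-0.006],"jaw":0},
    {"linear":[0.036,0.012,0],"angular":[0,0,-0.006],"jaw":0},
    {"linear":[0.036,0.012,0],"angular":[0,0,-0.006],"jaw":0},
    {"linear":[0.036,0.012,0],"angular":[0,0,-0.006],"jaw":0}
  ]
}}

```text
clock: 16.17
tool_pos: [0.5035, -0.1431, 0.1578]
ee_rot: [0.668, 0.744, -0.0, -0.0]
contact_force: [0.6, -0.5, 0.3]
gripper_width: 0.424
grip_force: 30.0
```

Request:
{"fn": "drive_tool", "kwargs": {
  "targets": [
    {"linear":[0.036,0.013,0],"angular":[0,0,-0.006],"jaw":0},
    {"linear":[0.036,0.013,0],"angular":[0,0,-0.006],"jaw":0},
    {"linear":[0.036,0.013,0],"angular":[0,0,-0.006],"jaw":0},
    {"linear":[0.036,0.013,0],"angular":[0,0,-0.006],"jaw":0},
    {"linear":[0.036,0.013,0],"angular":[0,0,-0.006],"jaw":0}
  ]
}}

```text
clock: 16.58
tool_pos: [0.5463, 0.0437, 0.1578]
ee_rot: [0.656, 0.755, -0.0, -0.0]
contact_force: [2.0, 0.6, -0.2]
gripper_width: 0.422
grip_force: 30.0
```

Request:
{"fn": "drive_tool", "kwargs": {
  "targets": [
    {"linear":[0.036,0.014,0],"angular":[0,0,-0.006],"jaw":0},
    {"linear":[0.036,0.014,0],"angular":[0,0,-0.006],"jaw":0},
    {"linear":[0.036,0.014,0],"angular":[0,0,-0.006],"jaw":0},
    {"linear":[0.03,0.014,0],"angular":[0,0,-0.006],"jaw":0},
    {"linear":[0,0,0],"angular":[0,0,0],"jaw":0}
  ]
}}

```text
clock: 17.0
tool_pos: [0.5828, 0.1926, 0.1574]
ee_rot: [0.645, 0.764, 0.002, -0.001]
contact_force: [0.1, -0.2, 0.2]
gripper_width: 0.419
grip_force: 30.0
```

Request:
{"fn": "drive_tool", "kwargs": {
  "targets": [
    {"linear":[0,0,0],"angular":[0,0,0],"jaw":0},
    {"linear":[0,0,0],"angular":[0,0,0],"jaw":0},
    {"linear":[0,0,0],"angular":[0,0,0],"jaw":0},
    {"linear":[0,0,0],"angular":[0,0,0],"jaw":0}
  ]
}}

```text
clock: 17.33
tool_pos: [0.5813, 0.1851, 0.1582]
ee_rot: [0.648, 0.762, -0.0, 0.0]
contact_force: [-0.9, 0.2, 0.0]
gripper_width: 0.422
grip_force: 30.0
```

```bash
cat > held.py <<'E'
from h import *
import sys
rep(); p,d,P=shot('wrist'); np.savez(sys.argv[1]+'.npz',p=p,P=P); cv2.imwrite(f'pics/{sys.argv[1]}.png',p[...,::-1])
t=np.array(arm.observe()['tool_pos']); z=P[...,2]
m=(np.hypot(P[...,0]-t[0],P[...,1]-t[1])<.03)&(z>t[2])&(z<t[2]+.035)
zm=np.median(z[(np.hypot(P[...,0]-t[0],P[...,1]-t[1])<.012)&m]); m&=abs(z-zm)<.004
Q=P[m]; print('top z %.4f'%zm, cv2.minAreaRect((Q[:,:2]*1e3).astype(np.float32)))
E
python3 held.py w12; python3 tops.py w12 .03 .042; python3 -c "
from h import *
plan(.5839,.1905,.05,99.5,step=.039)"
```

```text
t 17.3 tcp [0.5813 0.1851 0.1582] psi 99.24 tz [-4.e-04 -6.e-04 -1.e+00] F [-0.9  0.2  0. ] w 0.422 g 30.0
top z 0.1834 ((577.9088745117188, 186.14894104003906), (42.010162353515625, 52.082489013671875), 73.1935806274414)
table -0.0002
n13663 z36.2 rect(612.2 195.6) 155.2x222.4 ang 9.1 hullc(615.1 208.5) area 30202
n132 z35.1 rect(621.4 160.8) 8.2x9.6 ang 13.4 hullc(621.6 161.0) area 69
n360 z35.0 rect(356.7 -82.0) 4.2x50.0 ang 28.6 hullc(356.3 -81.2) area 164
([0.0016, 0.0011, 0.0361], [-0.0, 0.0, -0.002])
([0.0017, 0.0011, 0.0362], [-0.0, 0.0, -0.002])
([0.0016, 0.0011, 0.0361], [-0.0, 0.0, -0.002])
```

Request:
{"fn": "drive_tool", "kwargs": {
  "targets": [
    {"linear":[0.005,0.003,0.02],"angular":[0,0,0],"jaw":0},
    {"linear":[0,0,0.03],"angular":[0,0,0],"jaw":0},
    {"linear":[0,0,0.03],"angular":[0,0,0],"jaw":0},
    {"linear":[0,0,0.02],"angular":[0,0,0],"jaw":0},
    {"linear":[0,0,0.01],"angular":[0,0,0],"jaw":0}
  ]
}}

```text
clock: 17.8
tool_pos: [0.5817, 0.1905, 0.0456]
ee_rot: [0.648, 0.762, -0.002, -0.001]
contact_force: [-0.2, -0.4, -0.2]
gripper_width: 0.422
grip_force: 30.0
```

Request:
{"fn": "drive_tool", "kwargs": {
  "targets": [
    {"linear":[0,0,0.006],"angular":[0,0,0],"jaw":0},
    {"linear":[0,0,0.004],"angular":[0,0,0],"jaw":0},
    {"linear":[0,0,0.002],"angular":[0,0,0],"jaw":0},
    {"linear":[0,0,0.001],"angular":[0,0,0],"jaw":0},
    {"linear":[0,0,0.001],"angular":[0,0,0],"jaw":0}
  ]
}}

```text
clock: 18.22
tool_pos: [0.5847, 0.1922, 0.0355]
ee_rot: [0.647, 0.762, 0.001, 0.001]
contact_force: [0.2, 0.2, -0.6]
gripper_width: 0.422
grip_force: 30.0
```

Request:
{"fn": "drive_tool", "kwargs": {
  "targets": [
    {"linear":[0,0,0],"angular":[0,0,0],"jaw":0},
    {"linear":[0,0,0],"angular":[0,0,0],"jaw":0}
  ]
}}

```text
clock: 18.38
tool_pos: [0.5842, 0.1922, 0.035]
ee_rot: [0.647, 0.762, 0.001, 0.0]
contact_force: [-0.5, -0.4, -1.2]
gripper_width: 0.419
grip_force: 30.0
```

```bash
python3 held.py w13
```

```text
t 18.4 tcp [0.5842 0.1922 0.035 ] psi 99.35 tz [ 1.3e-03  2.0e-04 -1.0e+00] F [-0.5 -0.4 -1.2] w 0.419 g 30.0
top z 0.0602 ((586.9988403320312, 194.21214294433594), (52.320316314697266, 41.64651107788086), 34.54335021972656)
```

About 1 mm remains; I'll finish the descent, release and rise.

Request:
{"fn": "drive_tool", "kwargs": {
  "targets": [
    {"linear":[0,0,0.001],"angular":[0,0,0],"jaw":0},
    {"linear":[0,0,0.0005],"angular":[0,0,0],"jaw":0},
    {"linear":[0,0,0],"angular":[0,0,0],"jaw":0}
  ]
}}

```text
clock: 18.68
tool_pos: [0.584, 0.1922, 0.0334]
ee_rot: [0.647, 0.762, 0.0, 0.0]
contact_force: [0.2, -0.0, 3.9]
gripper_width: 0.425
grip_force: 30.0
```

Request:
{"fn": "drive_tool", "kwargs": {
  "targets": [
    {"linear":[0,0,0],"angular":[0,0,0],"jaw":0.5},
    {"linear":[0,0,0],"angular":[0,0,0],"jaw":0.5},
    {"linear":[0,0,0],"angular":[0,0,0],"jaw":0.5},
    {"linear":[0,0,-0.015],"angular":[0,0,0],"jaw":0.5},
    {"linear":[0,0,-0.03],"angular":[0,0,0],"jaw":0.5}
  ]
}}

```text
clock: 19.1
tool_pos: [0.5806, 0.1912, 0.0744]
ee_rot: [0.647, 0.762, -0.004, -0.003]
contact_force: [-0.1, -0.3, -0.2]
gripper_width: 0.495
grip_force: 0.0
```

Request:
{"fn": "drive_tool", "kwargs": {
  "targets": [
    {"linear":[0,0,-0.04],"angular":[0,0,0],"jaw":0.55},
    {"linear":[0,0,-0.04],"angular":[0,0,0],"jaw":0.55},
    {"linear":[0,0,-0.01],"angular":[0,0,0],"jaw":0.55},
    {"linear":[0,0,0],"angular":[0,0,0],"jaw":0.55},
    {"linear":[0,0,0],"angular":[0,0,0],"jaw":0.55}
  ]
}}

```text
clock: 19.52
tool_pos: [0.5835, 0.1919, 0.1675]
ee_rot: [0.647, 0.762, -0.0, 0.0]
contact_force: [0.5, -0.3, 0.6]
gripper_width: 0.554
grip_force: 0.0
```

```bash
python3 w.py w14; python3 tops.py w14 .05 .065;python3 -c "
from h import *
plan(.4301,-.2206,.165,139.3,step=.038)"
```

```text
t 19.5 tcp [0.5835 0.1919 0.1675] psi 99.34 tz [ 1.e-04 -1.e-04 -1.e+00] F [ 0.5 -0.3  0.6] w 0.554 g 0.0
table -0.0002
n4082 z54.5 rect(627.0 198.3) 12.6x196.2 ang 9.2 hullc(626.9 199.1) area 2428
n2813 z58.4 rect(584.4 192.0) 40.6x45.6 ang 68.2 hullc(584.3 191.9) area 1405
n2466 z58.3 rect(597.2 120.9) 37.7x39.5 ang 9.1 hullc(597.3 121.0) area 1472
([-0.0318, -0.0181, 0.0002], [-0.0, -0.0, -0.058])
([-0.0307, -0.0199, 0.0002], [-0.0, -0.0, -0.058])
([-0.0295, -0.0217, 0.0001], [-0.0, -0.0, -0.058])
([-0.0282, -0.0234, 0.0002], [-0.0, -0.0, -0.058])
([-0.0268, -0.025, 0.0001], [-0.0, -0.0, -0.058])
([-0.0254, -0.0265, 0.0002], [-0.0, -0.0, -0.058])
([-0.0238, -0.0279, 0.0001], [-0.0, -0.0, -0.058])
([-0.0221, -0.0292, 0.0002], [-0.0, -0.0, -0.058])
([-0.0204, -0.0304, 0.0001], [-0.0, -0.0, -0.058])
([-0.0186, -0.0316, 0.0002], [-0.0, -0.0, -0.058])
([-0.0167, -0.0326, 0.0001], [-0.0, -0.0, -0.058])
([-0.0148, -0.0335, 0.0002], [-0.0, -0.0, -0.058])
```

The hex and square blocks are both in place. Now fetching the oblong.

Request:
{"fn": "drive_tool", "kwargs": {
  "targets": [
    {"linear":[-0.032,-0.018,0],"angular":[0,0,-0.058],"jaw":0.55},
    {"linear":[-0.031,-0.02,0],"angular":[0,0,-0.058],"jaw":0.55},
    {"linear":[-0.03,-0.022,0],"angular":[0,0,-0.058],"jaw":0.55},
    {"linear":[-0.028,-0.023,0],"angular":[0,0,-0.058],"jaw":0.55},
    {"linear":[-0.027,-0.025,0],"angular":[0,0,-0.058],"jaw":0.55}
  ]
}}

```text
clock: 19.98
tool_pos: [0.5178, 0.0184, 0.1649]
ee_rot: [0.529, 0.849, -0.001, -0.002]
contact_force: [0.5, -0.9, -0.5]
gripper_width: 0.549
grip_force: 0.0
```

Request:
{"fn": "drive_tool", "kwargs": {
  "targets": [
    {"linear":[-0.025,-0.027,0],"angular":[0,0,-0.058],"jaw":0.55},
    {"linear":[-0.024,-0.028,0],"angular":[0,0,-0.058],"jaw":0.55},
    {"linear":[-0.022,-0.029,0],"angular":[0,0,-0.058],"jaw":0.55},
    {"linear":[-0.02,-0.03,0],"angular":[0,0,-0.058],"jaw":0.55},
    {"linear":[-0.019,-0.032,0],"angular":[0,0,-0.058],"jaw":0.55}
  ]
}}

```text
clock: 20.4
tool_pos: [0.454, -0.153, 0.1653]
ee_rot: [0.401, 0.916, 0.0, -0.003]
contact_force: [-0.2, -0.6, -0.2]
gripper_width: 0.552
grip_force: 0.0
```

Request:
{"fn": "drive_tool", "kwargs": {
  "targets": [
    {"linear":[-0.017,-0.033,0],"angular":[0,0,-0.058],"jaw":0.55},
    {"linear":[-0.015,-0.034,0],"angular":[0,0,-0.058],"jaw":0.55},
    {"linear":[0,0,0],"angular":[0,0,0],"jaw":0.55},
    {"linear":[0,0,0],"angular":[0,0,0],"jaw":0.55},
    {"linear":[0,0,0],"angular":[0,0,0],"jaw":0.55}
  ]
}}

```text
clock: 20.82
tool_pos: [0.4298, -0.221, 0.166]
ee_rot: [0.349, 0.937, 0.001, -0.002]
contact_force: [0.4, 0.8, 0.2]
gripper_width: 0.548
grip_force: 0.0
```

```bash
python3 w.py w15; python3 tops.py w15 .044 .056;python3 -c "
from h import *
plan(.4301,-.2206,.022,139.4,step=.038)"
```

```text
t 20.8 tcp [ 0.4298 -0.221   0.166 ] psi 139.13 tz [-0.003   0.0031 -1.    ] F [0.4 0.8 0.2] w 0.548 g 0.0
table -0.0005
n2481 z45.4 rect(370.0 -119.4) 12.7x95.1 ang 27.7 hullc(370.4 -120.2) area 1153
n2628 z49.6 rect(430.1 -220.6) 25.8x54.1 ang 49.5 hullc(430.1 -220.6) area 1387
n1086 z49.1 rect(596.8 -342.7) 38.8x39.4 ang 81.8 hullc(598.3 -344.3) area 1325
([-0.0001, -0.0, 0.0361], [0.0, -0.001, -0.001])
([-0.0, -0.0001, 0.0361], [0.0, -0.001, -0.001])
([-0.0, -0.0, 0.0361], [0.0, -0.001, -0.001])
([-0.0, -0.0001, 0.0361], [0.0, -0.001, -0.001])
```

Request:
{"fn": "drive_tool", "kwargs": {
  "targets": [
    {"linear":[0,0,0.03],"angular":[0,0,0],"jaw":0.55},
    {"linear":[0,0,0.04],"angular":[0,0,0],"jaw":0.55},
    {"linear":[0,0,0.035],"angular":[0,0,0],"jaw":0.55},
    {"linear":[0,0,0.025],"angular":[0,0,0],"jaw":0.55},
    {"linear":[0,0,0.013],"angular":[0,0,0],"jaw":0.55}
  ]
}}

```text
clock: 21.28
tool_pos: [0.429, -0.2185, 0.0214]
ee_rot: [0.347, 0.938, 0.001, -0.003]
contact_force: [0.2, 0.9, 0.2]
gripper_width: 0.551
grip_force: 0.0
```

Request:
{"fn": "drive_tool", "kwargs": {
  "targets": [
    {"linear":[0,0,0],"angular":[0,0,0],"jaw":0.55},
    {"linear":[0,0,0],"angular":[0,0,0],"jaw":0.55},
    {"linear":[0,0,0],"angular":[0,0,0],"jaw":0},
    {"linear":[0,0,0],"angular":[0,0,0],"jaw":0},
    {"linear":[0,0,0],"angular":[0,0,0],"jaw":0}
  ]
}}

```text
clock: 21.7
tool_pos: [0.4319, -0.2224, 0.0261]
ee_rot: [0.348, 0.937, -0.0, 0.001]
contact_force: [-0.6, -0.1, 0.4]
gripper_width: 0.371
grip_force: 0.0
```

Request:
{"fn": "drive_tool", "kwargs": {
  "targets": [
    {"linear":[0,0,0],"angular":[0,0,0],"jaw":0},
    {"linear":[0,0,0],"angular":[0,0,0],"jaw":0},
    {"linear":[0,0,0],"angular":[0,0,0],"jaw":0},
    {"linear":[0,0,0],"angular":[0,0,0],"jaw":0},
    {"linear":[0,0,0],"angular":[0,0,0],"jaw":0}
  ]
}}

```text
clock: 22.12
tool_pos: [0.4314, -0.2224, 0.0257]
ee_rot: [0.349, 0.937, -0.0, 0.001]
contact_force: [-0.2, 0.7, 6.6]
gripper_width: 0.277
grip_force: 30.0
```

Request:
{"fn": "drive_tool", "kwargs": {
  "targets": [
    {"linear":[0,0,-0.02],"angular":[0,0,0],"jaw":0},
    {"linear":[0,0,-0.035],"angular":[0,0,0],"jaw":0},
    {"linear":[0,0,-0.04],"angular":[0,0,0],"jaw":0},
    {"linear":[0,0,-0.04],"angular":[0,0,0],"jaw":0},
    {"linear":[0,0,0],"angular":[0,0,0],"jaw":0}
  ]
}}

```text
clock: 22.53
tool_pos: [0.435, -0.2252, 0.1672]
ee_rot: [0.348, 0.937, -0.002, 0.007]
contact_force: [0.2, -0.9, 0.1]
gripper_width: 0.276
grip_force: 30.0
```

```bash
python3 -c "
from h import *
rep();plan(.5725,.261,.16,99.5,step=.038)"
```

```text
t 22.5 tcp [ 0.435  -0.2252  0.1672] psi 139.21 tz [ 0.012  -0.0087 -0.9999] F [ 0.2 -0.9  0.1] w 0.276 g 30.0
([0.0153, 0.0327, 0.0003], [0.0, 0.001, 0.05])
([0.0169, 0.0319, 0.0003], [0.0, 0.001, 0.05])
([0.0184, 0.031, 0.0004], [0.0, 0.001, 0.05])
([0.02, 0.0301, 0.0004], [0.0, 0.001, 0.05])
([0.0214, 0.029, 0.0004], [0.0, 0.001, 0.05])
([0.0229, 0.0279, 0.0004], [0.0, 0.001, 0.05])
([0.0242, 0.0267, 0.0005], [0.0, 0.001, 0.05])
([0.0255, 0.0255, 0.0005], [0.0, 0.001, 0.05])
([0.0268, 0.0242, 0.0005], [0.0, 0.001, 0.05])
([0.028, 0.0228, 0.0005], [0.0, 0.001, 0.05])
([0.0291, 0.0214, 0.0006], [0.0, 0.001, 0.05])
([0.0301, 0.0199, 0.0006], [0.0, 0.001, 0.05])
([0.031, 0.0184, 0.0006], [0.0, 0.001, 0.05])
([0.032, 0.0169, 0.0006], [0.0, 0.001, 0.05])
```

Request:
{"fn": "drive_tool", "kwargs": {
  "targets": [
    {"linear":[0.015,0.033,0],"angular":[0,0,0.05],"jaw":0},
    {"linear":[0.017,0.032,0],"angular":[0,0,0.05],"jaw":0},
    {"linear":[0.018,0.031,0],"angular":[0,0,0.05],"jaw":0},
    {"linear":[0.02,0.03,0],"angular":[0,0,0.05],"jaw":0},
    {"linear":[0.021,0.029,0],"angular":[0,0,0.05],"jaw":0}
  ]
}}

```text
clock: 22.95
tool_pos: [0.4805, -0.0475, 0.1594]
ee_rot: [0.464, 0.886, -0.0, -0.0]
contact_force: [1.3, 0.2, -0.4]
gripper_width: 0.276
grip_force: 30.0
```

Request:
{"fn": "drive_tool", "kwargs": {
  "targets": [
    {"linear":[0.023,0.028,0],"angular":[0,0,0.05],"jaw":0},
    {"linear":[0.024,0.027,0],"angular":[0,0,0.05],"jaw":0},
    {"linear":[0.026,0.026,0],"angular":[0,0,0.05],"jaw":0},
    {"linear":[0.027,0.024,0],"angular":[0,0,0.05],"jaw":0},
    {"linear":[0.028,0.023,0],"angular":[0,0,0.05],"jaw":0}
  ]
}}

```text
clock: 23.37
tool_pos: [0.53, 0.1273, 0.1592]
ee_rot: [0.571, 0.821, -0.0, -0.0]
contact_force: [0.7, -0.2, -0.5]
gripper_width: 0.273
grip_force: 30.0
```

Request:
{"fn": "drive_tool", "kwargs": {
  "targets": [
    {"linear":[0.029,0.021,0],"angular":[0,0,0.05],"jaw":0},
    {"linear":[0.03,0.02,0],"angular":[0,0,0.05],"jaw":0},
    {"linear":[0.031,0.018,0],"angular":[0,0,0.05],"jaw":0},
    {"linear":[0.029,0.017,0],"angular":[0,0,0.045],"jaw":0},
    {"linear":[0,0,0],"angular":[0,0,0],"jaw":0}
  ]
}}

```text
clock: 23.78
tool_pos: [0.5713, 0.2671, 0.1586]
ee_rot: [0.646, 0.763, 0.002, -0.001]
contact_force: [0.4, -0.4, 0.3]
gripper_width: 0.276
grip_force: 30.0
```

Request:
{"fn": "drive_tool", "kwargs": {
  "targets": [
    {"linear":[0,0,0],"angular":[0,0,0],"jaw":0},
    {"linear":[0,0,0],"angular":[0,0,0],"jaw":0},
    {"linear":[0,0,0],"angular":[0,0,0],"jaw":0},
    {"linear":[0,0,0],"angular":[0,0,0],"jaw":0}
  ]
}}

```text
clock: 24.12
tool_pos: [0.5694, 0.2598, 0.1598]
ee_rot: [0.647, 0.762, -0.0, 0.0]
contact_force: [-0.5, 1.0, -0.6]
gripper_width: 0.275
grip_force: 30.0
```

```bash
python3 held.py w16; python3 tops.py w16 .03 .042; python3 tops.py w16 .175 .195; python3 -c "
from h import *
plan(.5725,.261,.05,99.5,step=.039)"
```

```text
t 24.1 tcp [0.5694 0.2598 0.1598] psi 99.32 tz [-4.e-04 -6.e-04 -1.e+00] F [-0.5  1.  -0.6] w 0.275 g 30.0
top z 0.1836 ((566.6051025390625, 261.57745361328125), (57.717708587646484, 46.75604248046875), 79.7545166015625)
table -0.0003
n7919 z36.2 rect(606.7 230.6) 154.1x151.3 ang 9.2 hullc(612.2 241.6) area 19666
n245 z35.5 rect(607.0 230.4) 13.7x10.0 ang 8.9 hullc(606.9 230.5) area 131
table -0.0003
n9578 z183.8 rect(568.9 261.6) 49.7x55.5 ang 8.7 hullc(568.9 262.6) area 2073
([0.0002, 0.001, 0.0367], [-0.0, 0.0, -0.001])
([0.0002, 0.001, 0.0367], [-0.0, 0.0, -0.001])
([0.0002, 0.0011, 0.0366], [-0.0, 0.0, -0.001])
```

View pics/w16.png

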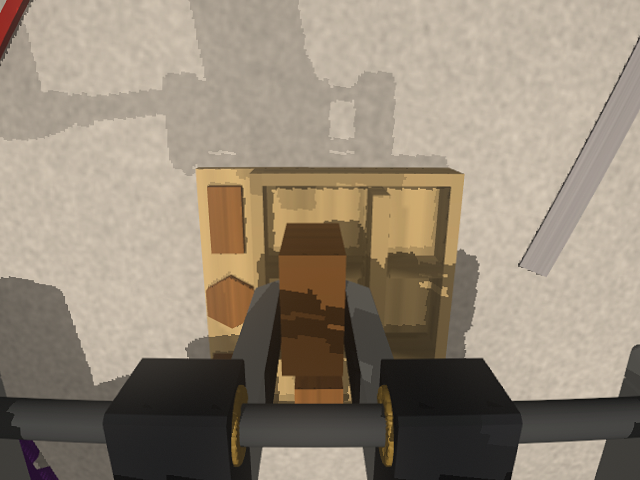

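The oblong is held at (312,310) over its compartment, about 1.5 mm too far in +y. I'll correct that and lower it.

Request:
{"fn": "drive_tool", "kwargs": {
  "targets": [
    {"linear":[-0.0015,0.003,0.02],"angular":[0,0,0],"jaw":0},
    {"linear":[0,0,0.03],"angular":[0,0,0],"jaw":0},
    {"linear":[0,0,0.03],"angular":[0,0,0],"jaw":0},
    {"linear":[0,0,0.005],"angular":[0,0,0],"jaw":0},
    {"linear":[0,0,0],"angular":[0,0,0],"jaw":0}
  ]
}}

```text
clock: 24.58
tool_pos: [0.5712, 0.2589, 0.073]
ee_rot: [0.647, 0.762, -0.002, -0.001]
contact_force: [-0.7, -0.4, 0.8]
gripper_width: 0.274
grip_force: 30.0
```

Request:
{"fn": "drive_tool", "kwargs": {
  "targets": [
    {"linear":[0,0,0],"angular":[0,0,0],"jaw":0},
    {"linear":[0,0,0],"angular":[0,0,0],"jaw":0},
    {"linear":[0,0,0],"angular":[0,0,0],"jaw":0}
  ]
}}

```text
clock: 24.83
tool_pos: [0.5744, 0.2607, 0.077]
ee_rot: [0.647, 0.763, 0.002, 0.001]
contact_force: [0.9, 0.3, -0.6]
gripper_width: 0.275
grip_force: 30.0
```

```bash
python3 held.py w17; python3 -c "
from h import *
P=np.load('w17.npz')['P'];z=P[...,2]*1e3;a=np.radians(9.3);X=np.array([np.cos(a),np.sin(a)]);Y=np.array([-X[1],X[0]])
q=P[...,:2]*1e3-(np.array([612.4,195.3])-23*X);tx=q@X;ty=q@Y
m=(abs(tx+6)<8)&(abs(ty-71)<36)&(z>80)&(z<105);print('blk ty',np.percentile(ty[m],[.5,99.5]),np.median(z[m]))
m=(z>31)&(z<42)&(ty>95)&(ty<115)&(abs(tx+6)<30);print('wall 102-111',np.percentile(ty[m],[.5,99.5]))
m=(z>31)&(z<42)&(abs(ty-35.5)<8)&(abs(tx+6)<30);print('wall 31-40',np.percentile(ty[m],[.5,99.5]) if m.any() else '')"
```

```text
t 24.8 tcp [0.5744 0.2607 0.077 ] psi 99.39 tz [ 0.0037  0.0011 -1.    ] F [ 0.9  0.3 -0.6] w 0.275 g 30.0
top z 0.1007 ((571.4632568359375, 262.18511962890625), (57.90386962890625, 46.6812858581543), 79.18508911132812)
blk ty [ 45.71007694 100.07695249] 100.70203383789419
wall 102-111 [102.34226801 111.3180184 ]
wall 31-40
```

Request:
{"fn": "drive_tool", "kwargs": {
  "targets": [
    {"linear":[-0.002,0,0.008],"angular":[0,0,0],"jaw":0},
    {"linear":[0,0,0.008],"angular":[0,0,0],"jaw":0},
    {"linear":[0,0,0.008],"angular":[0,0,0],"jaw":0},
    {"linear":[0,0,0.008],"angular":[0,0,0],"jaw":0},
    {"linear":[0,0,0.005],"angular":[0,0,0],"jaw":0}
  ]
}}

```text
clock: 25.3
tool_pos: [0.5723, 0.258, 0.0361]
ee_rot: [0.647, 0.763, -0.001, -0.001]
contact_force: [-0.4, 0.0, -1.5]
gripper_width: 0.273
grip_force: 30.0
```

Request:
{"fn": "drive_tool", "kwargs": {
  "targets": [
    {"linear":[0,0,0.002],"angular":[0,0,0],"jaw":0},
    {"linear":[0,0,0.001],"angular":[0,0,0],"jaw":0},
    {"linear":[0,0,0.001],"angular":[0,0,0],"jaw":0},
    {"linear":[0,0,0],"angular":[0,0,0],"jaw":0},
    {"linear":[0,0,0],"angular":[0,0,0],"jaw":0}
  ]
}}

```text
clock: 25.72
tool_pos: [0.5723, 0.2581, 0.0347]
ee_rot: [0.647, 0.763, -0.001, -0.0]
contact_force: [-3.4, -1.4, 7.9]
gripper_width: 0.276
grip_force: 30.0
```

```bash
python3 held.py w18
```

```text
t 25.7 tcp [0.5723 0.2581 0.0347] psi 99.41 tz [-1.8e-03 -8.0e-04 -1.0e+00] F [-3.4 -1.4  7.9] w 0.276 g 30.0
top z 0.0585 ((574.2294311523438, 260.49615478515625), (46.85289001464844, 57.56575012207031), 28.929628372192383)
```

On the floor (top at 58.5 mm). Releasing, rising and checking.

Request:
{"fn": "drive_tool", "kwargs": {
  "targets": [
    {"linear":[0,0,0],"angular":[0,0,0],"jaw":0.38},
    {"linear":[0,0,0],"angular":[0,0,0],"jaw":0.38},
    {"linear":[0,0,0],"angular":[0,0,0],"jaw":0.38},
    {"linear":[0,0,-0.015],"angular":[0,0,0],"jaw":0.38},
    {"linear":[0,0,-0.03],"angular":[0,0,0],"jaw":0.38}
  ]
}}

```text
clock: 26.18
tool_pos: [0.5704, 0.2573, 0.0752]
ee_rot: [0.647, 0.763, -0.004, -0.002]
contact_force: [-0.7, -0.1, 0.2]
gripper_width: 0.386
grip_force: 0.0
```

Request:
{"fn": "drive_tool", "kwargs": {
  "targets": [
    {"linear":[0,0,-0.04],"angular":[0,0,0],"jaw":0.4},
    {"linear":[-0.03,0,-0.04],"angular":[0,0,0],"jaw":0.4},
    {"linear":[-0.04,0,-0.01],"angular":[0,0,0],"jaw":0.4},
    {"linear":[0,0,0],"angular":[0,0,0],"jaw":0.4},
    {"linear":[0,0,0],"angular":[0,0,0],"jaw":0.4}
  ]
}}

```text
clock: 26.6
tool_pos: [0.5849, 0.1928, 0.1631]
ee_rot: [0.648, 0.762, 0.001, 0.001]
contact_force: [-0.3, 0.0, 0.7]
gripper_width: 0.399
grip_force: 0.0
```

```bash
python3 w.py w19; python3 tops.py w19 .05 .065; python3 tops.py w19 .03 .042
```

```text
t 26.6 tcp [0.5849 0.1928 0.1631] psi 99.22 tz [ 2.2e-03  3.0e-04 -1.0e+00] F [-0.3  0.   0.7] w 0.399 g 0.0
table -0.0002
n3548 z54.5 rect(622.0 228.3) 12.7x136.0 ang 9.2 hullc(622.0 229.2) area 1674
n3318 z58.5 rect(572.2 259.9) 26.1x53.5 ang 9.6 hullc(572.1 259.8) area 1367
n2880 z58.4 rect(584.0 192.4) 39.8x45.1 ang 9.4 hullc(584.2 192.0) area 1388
n2541 z58.2 rect(597.2 120.6) 37.8x39.8 ang 9.4 hullc(597.0 120.9) area 1471
table -0.0002
n13956 z36.2 rect(612.5 195.4) 154.6x222.2 ang 9.4 hullc(615.1 209.9) area 29614
n275 z35.8 rect(594.4 138.9) 37.7x1.4 ang 10.1 hullc(595.0 139.0) area 52
n970 z36.2 rect(602.1 86.1) 79.1x10.5 ang 9.4 hullc(602.2 86.1) area 799
n260 z34.7 rect(358.4 -85.1) 3.6x38.8 ang 27.8 hullc(358.5 -85.5) area 123
```

View pics/w19.png

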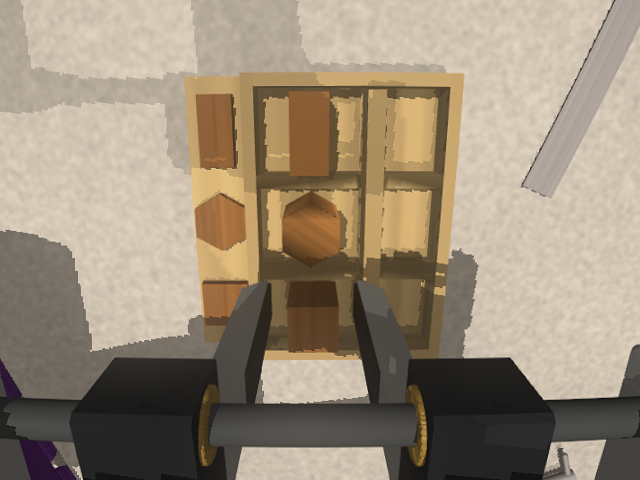

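The three blocks stand upright behind their own slices: oblong (310,133), hex (312,228) and square (313,315). The divider is home at column 375, and the gripper is clear of everything.

```bash
python3 -c "
from plant import arm
print(arm.finish_job())"
```

```text
the job is handed in; nothing more can be done
None
```

The job is handed in: the last wrist image showed the divider fully down in both slots and the square, hexagonal and oblong blocks upright behind their own slices. I never handled the two spoiled blocks. It took about 27 s of the 128 s allowed, and the hand-in call returned no verdict.

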